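# Turn a lever-top jar of dried limes over and back

## Robot

A 6-joint arm with a two-finger parallel gripper is mounted at the origin on the work surface. World frame = base frame: x ahead of the robot, y to its left, z up, the work surface at z = 0. Lengths are in m, angles in rad, forces in N, time in s.
With the tool pointing down it reaches from about 0.375 to 0.975 m from the base axis. Payload 3.8 kg.
Tool frame: the origin (TCP) lies at the very end of the fingers, on their centre line; the grasp point (between the pads) lies 19 mm behind it; z points along the fingers, y is the line along which they close (so a half turn about z gives the same grasp; the last joint's range is limited). The gripper opens to 85 mm and grips with 20 to 120 N. Pads are 22 mm wide; open, the fingers measure 114 mm over their backs; the gripper's body (76 mm by 85 mm) begins 54 mm behind the grasp point. The pads swing forward as they close: fully open they stand 13 mm farther back than shut.
Start: joints at [-1.304, 0.264, 1.604, -0, 1.274, -0.037], TCP at [0.202, -0.644, 0.231] pointing down, gripper open.
Joint ranges: [-2.63, 2.63], [-0.94, 2.18], [0.31, 2.57], [-1.31, 4.45], [0, 2.66], [-2.55, 2.55]. Speed limits (rad/s): [2.57, 2.57, 3.14, 3.14, 3.14, 3.14].

## Interface

Orientations are given as a rotation vector (axis times angle).
In Python, from workcell import read_state, read_camera, calibration, finish_job gives the robot as it stands.
- The arm moves only by the tool step_arm, never from a script. Its argument "commands" is a list of rows, each an object of numbers: "fingers": the gripper's target within -1 to 1 (shut at 1, half-way at 0, fully open at -1); "dx", "dy", "dz": the shift along the tool's x, y, z in m; "roll": the turn about the tool's z in degrees. In form: [{"fingers": .., "dx": .., "dy": .., "dz": .., "roll": ..}, ...]. A call has 1 to 8 rows; each row is the pose to reach, as a shift and turn from the pose commanded when the call began, along the tool's axes at that moment; what a row does not reach only later rows make up. A row lasts 1/8 s, in which the tool goes at most 62.5 mm and 10.7 degrees, less where a joint would pass 70% of its speed; a pose out of reach is approached as far as the arm can. A call with a gripper value outside its range is refused whole. The fingers move at their own pace and stop on an object; "squeeze" is the grip in N (left out, the last holds). Time passes only in rows, so rows that repeat a pose let the fingers close. It gives the time, the measured TCP pose, the force, the opening and the grip force at its end, in the units of the state.
- read_state(): the state, without advancing time (a new reading comes with each control period).
- read_camera(name): name is "scene" or "top" or "wrist"; returns (picture, depth): 384x512x3 uint8, blue, green, red; 384x512 float32, m along the optical axis (not along the pixel's ray), 0 where there is no reading.
- calibration(name): a dict with "intrinsics" (3x3 intrinsics, pixels), "world_to_cam" (4x4, takes a point from world to camera coordinates). Camera axes: x right, y up, looking along -z (the intrinsics and any distortion apply to the point x, -y, -z); pixel columns grow to the right and rows downward; lengths in m; the calibration is good to about 2 mm. A picture is of the moment at which its call begins: read the wrist's pose just before it. calibration takes no time and is no camera call; for the wrist camera it gives the pose at the moment of the call.
- finish_job(): hands the job in; it is judged then, once.
The state is a dict: "time": time; "q": joint angles; "joint_vel": joint speeds; "joint_torque": joint torques, N m; "tool_pos": TCP position; "tcp_rot": TCP orientation; "wrist_force": force on the tool from outside, world axes, zero at the start; "torque": the same for the moment, N m; "width": opening from 0.0 (shut) to 1.0 (fully open); "grip_force": force on a finger pad.
Only numpy, scipy, OpenCV 4.12 (cv2) and the standard library are available. Lean on these libraries where they do the work, as an engineer would, in place of code of your own. Each camera call takes 0.05 s, during which the arm holds its last target. There are 200 camera calls.

## Task

The dried limes in the square lever-top jar are due for their daily turning. Swing the jar's raised lever down until it lies shut against the front of the glass, lift the jar and hold it fully upside down for about two seconds so that the limes tumble onto the lid. Then turn it upright again and set it down gently in the middle of the round cork mat, lever still shut, without disturbing anything else on the shelf.

Things in the scene. Friction and masses are not known exactly. Their poses are not given: they have to be found in the camera images.
- shelf: raised pale pine shelf, 340 mm deep (x) and 960 mm long (y), flat top 130 mm above its origin; origin under its middle at worktop height, z up. Fixed. All the other things stand on its top: the jar and the mat left and right of its middle near the front (robot-side) edge, the bystanders at its two ends and at the middle rear.
- jar: closed glass jar with four loose dried limes, about 0.55 kg. Body 66 mm square, flat upright sides to 90 mm height, chamfered corners; 54 mm round neck; 58 mm rubber-edged glass lid with flat top, held on; 121 mm high in all (up to 3 mm more while the lever is open). Origin: middle of the underside; z up to the lid, -x to the front side with the lever, x and y square to the flat sides.
- jar_lever (a joint): angle of the jar's steel lever, rad: 0 = shut, hanging flat down the front side; 1.57 = straight out to the front; starts at 1.2 to 1.9, at most 2.0. Turns about a line along the jar's y axis at jar x = -38 mm, z = 98 mm. Stays where it is left (stiff hinge: about 1 N at the tip moves it).
- lever_tip (a point): free end of the lever, 50 mm from its pivot: a 4 mm wire loop, 26 mm wide at the pivot and 20 mm at the end, filled by a steel thumb tab. When shut the tip is at jar x = -39 mm, z = 48 mm (lever's outer face at x = -41 mm); it swings out to the front and up as it opens.
- mat: round cork mat on the shelf, 130 mm across and 5 mm thick, fixed; origin at the middle of its underside, z up.
- bowl: blue ceramic bowl, 128 mm across, 58 mm high, bystander; origin at the middle of its underside.
- sieve: stainless sieve, 122 mm across, 54 mm high, handle to its +x side reaching 167 mm from its middle, bystander; origin at the middle of its underside.
- crock: white lidded salt crock, 86 mm across, 104 mm high, bystander; origin at the middle of its underside.
- igniter (a joint): push-button of the small gas igniter, fixed at the right rear of the shelf next to a steel lighter holder (50 by 44 mm, 100 mm high with its lighter): travel in m, 0 = not pressed, 0.006 = fully pressed.
Things that resemble listed ones, but are neither listed nor needed, are in the scene too. What is shaped like the jar but red is not meant.

How it is judged:
On the way, in this order (a step that is already met when the one before it is completed fails the run):
1. the lever is shut (within 0.15 rad) while the jar still stands upright (value of joint jar_lever below 0.15 rad and angle between jar's own z axis and vertical below 0.3 rad), for 0.2 s.
2. the jar is lifted clear of the shelf, its underside at least 30 mm above the top (z of jar in the frame of shelf above 0.16 m), for 0.1 s.
3. the jar is upside down (within 25 degrees), lever shut (angle between jar's own z axis and vertical above 2.7 rad and value of joint jar_lever below 0.2 rad), for 1.5 s.
At the end, for the whole second after the job is handed in: the jar stands upright and at rest on the cork mat, its middle within 25 mm of the mat's middle, with its lever shut (within 0.2 rad) (angle between jar's own z axis and vertical below 0.08 rad and horizontal distance between jar and mat below 0.025 m and z of jar in the frame of mat below 0.01 m and value of joint jar_lever below 0.2 rad and linear speed of jar below 0.02 m/s); the robot touches nothing.
It fails at once if the jar is tipped more than about 35 degrees while its lever is open (angle between jar's own z axis and vertical above 0.6 rad and value of joint jar_lever above 0.3 rad).
It fails at once if the jar is dropped or banged down: it moves at over 0.35 m/s within 20 mm of the mat, or strikes mat or shelf with over 80 N ((z of jar in the frame of shelf below 0.155 m and linear speed of jar above 0.35 m/s) or contact force between jar and mat above 80 N or contact force between jar and shelf above 80 N).
It fails at once if the bowl, the sieve or the crock is moved more than 20 mm (distance of any of bowl, sieve, crock from where it was at the start of the episode above 0.02 m).
It fails at once if the igniter button is pressed (value of joint igniter above 0.003 m).
It also fails if it takes over 72 s, if anything falls off the work surface, if the arm or the gripper's body presses on something with over 40 N, if the wrist force passes 120 N, or if a joint passes its speed limit or range.

## Working session

There is one attempt and no reset: what is moved stays moved. The work goes in short steps, Python scripts to look and compute and a tool call to move; the robot and the scene stay as the last step left them, time stands still between calls to the robot, and variables do not carry over. Pictures are saved under pics/ and viewed, at most 10 in all, crops included, and the job is handed in when it is done.

Besides the shell and the picture viewer there is one more tool, called after "Call:" in YAML: its name, and indented under it one key for each argument. step_arm: Moves the arm, as the interface text tells. Its arguments: {"type":"object","properties":{"commands":{"type":"array","items":{"type":"object","properties":{"fingers":{"type":"number"},"dx":{"type":"number"},"dy":{"type":"number"},"dz":{"type":"number"},"roll":{"type":"number"}}}},"squeeze":{"type":"number"}},"required":["commands"]}

```bash
mkdir -p pics; ls; python3 - <<'E'
from workcell import *
import cv2,numpy as np
s=read_state();print(s)
for n in("scene","top"):
    p,d=read_camera(n);cv2.imwrite(f"pics/{n}0.png",p);np.savez(f"pics/{n}0.npz",p=p,d=d,**calibration(n))
    print(n,calibration(n))
a=cv2.imread("pics/scene0.png");b=cv2.imread("pics/top0.png")
E
```

```text
pics
{'time': 0.0, 'q': array([-1.30390536e+00,  2.64787064e-01,  1.60538352e+00,  5.65185524e-06,
        1.27368667e+00, -3.68948402e-02]), 'joint_vel': array([ 0.00151426,  0.00181982, -0.0008202 , -0.00128189,  0.00061964,
        0.00174864]), 'joint_torque': array([-1.63609271e-03, -5.15113521e+01, -3.67315328e+01, -7.83326777e-05,
        1.29048864e-02,  5.69857590e-06]), 'tool_pos': array([ 0.20172619, -0.64338485,  0.22993403]), 'tcp_rot': array([-3.10319774e+00, -4.75009779e-01,  3.99456781e-04]), 'wrist_force': array([ 1.1319977 , -0.66229553,  0.92549761]), 'torque': array([-0.02367183,  0.05524428, -0.03512207]), 'grip_force': 0.0, 'width': 1.0008317763342747}
scene {'intrinsics': array([[379.28091794,   0.        , 259.77277037],
       [  0.        , 379.28091794, 193.17964444],
       [  0.        ,   0.        ,   1.        ]]), 'world_to_cam': array([[ 0.79271586,  0.60941007, -0.01486367, -0.4709765 ],
       [-0.40787268,  0.54836311,  0.73002587,  0.12872013],
       [ 0.45303581, -0.57264061,  0.68325785, -1.36032891],
       [ 0.        ,  0.        ,  0.        ,  1.        ]])}
top {'intrinsics': array([[453.40286635,   0.        , 266.79710001],
       [  0.        , 453.40286635, 196.73568331],
       [  0.        ,   0.        ,   1.        ]]), 'world_to_cam': array([[-1.12230421e-02, -9.99936957e-01, -3.54226846e-04,
         2.56159795e-02],
       [ 9.92787758e-01, -1.11850853e-02,  1.19362312e-01,
        -6.13365023e-01],
       [-1.19358749e-01,  9.87936173e-04,  9.92850700e-01,
        -1.19256878e+00],
       [ 0.00000000e+00,  0.00000000e+00,  0.00000000e+00,
         1.00000000e+00]])}
```

View pics/scene0.png

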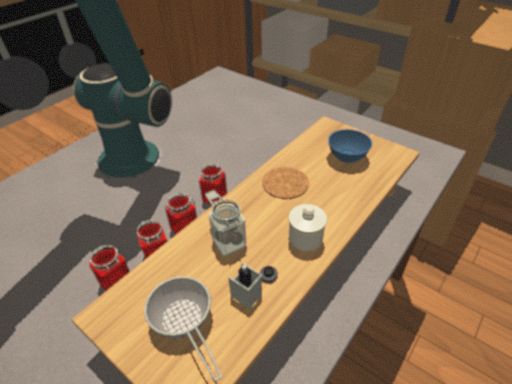

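View pics/top0.png

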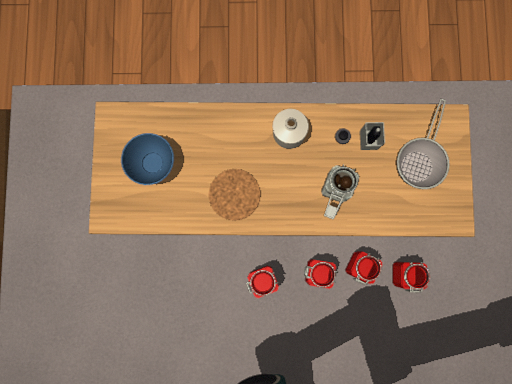

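The only glass (non-red) lever jar is at top px (343,180) with its lever tip at (333,213). The four at (263,282), (321,274), (366,267) and (412,276) are red and stand off the shelf, so they are decoys. The mat is at (235,194), crock (291,128), bowl (148,160), sieve (422,163), igniter (343,135) and holder (372,135).

```bash
cat > h.py <<'E'
import numpy as np,cv2
def load(n): return np.load(f"pics/{n}.npz")
def plane(z,uv,h):   # pixel -> world at height h
    K=z["intrinsics"];T=z["world_to_cam"];R=T[:3,:3];c=-R.T@T[:3,3]
    d=np.linalg.inv(K)@np.array([uv[0],uv[1],1.]);d=R.T@np.array([d[0],-d[1],-d[2]])
    return c+d*(h-c[2])/d[2]
def cloud(z):
    K=z["intrinsics"];T=z["world_to_cam"];d=z["d"];v,u=np.mgrid[:d.shape[0],:d.shape[1]]
    P=np.stack([(u-K[0,2])/K[0,0]*d,-(v-K[1,2])/K[1,1]*d,-d],-1)
    W=(P-T[:3,3])@T[:3,:3];W[d==0]=np.nan;return W
def proj(z,p):
    p=z["world_to_cam"][:3,:3]@p+z["world_to_cam"][:3,3];K=z["intrinsics"]
    return K[0,0]*p[0]/-p[2]+K[0,2],K[1,1]*-p[1]/-p[2]+K[1,2]
E
python3 - <<'E'
from h import *
z=load("top0");W=cloud(z);s=load("scene0")
print("shelf pt",W[110,200],W[220,400])
for n,uv in dict(bowl=(148,160),crock=(291,128),mat=(235,194),jar=(344,180),holder=(372,135),sieve=(422,163),ign=(343,135)).items():
    print(n,W[uv[1],uv[0]].round(3),plane(z,uv,.13).round(3))
hsv=cv2.cvtColor(z["p"],cv2.COLOR_BGR2HSV)
m=np.abs(W[...,2]-.135)<.004
yy,xx=np.mgrid[:384,:512];reg=(np.hypot(xx-235,yy-194)<35)&(hsv[...,2]<190)&(hsv[...,1]>90)
v,u=np.nonzero(reg);print("mat hsv c",u.mean(),v.mean(),plane(z,(u.mean(),v.mean()),.135))
for a,n in((z,"t"),(s,"s")):
    x0,y0=(310,150) if n=="t" else (190,185)
    c=a["p"][y0:y0+80,x0:x0+70];cv2.imwrite(f"pics/c{n}.png",c)
    big=cv2.resize(c,None,fx=5.5,fy=5.5,interpolation=cv2.INTER_CUBIC)
    globals()["b"+n]=big
cv2.imwrite("pics/crop.png",np.hstack([bt,bs]))
for v in range(160,222,4): print(v,[int(1000*W[v,u,2]) if W[v,u,2]==W[v,u,2] else 0 for u in range(316,366,3)])
E
```

```text
shelf pt [0.82869926 0.18771438 0.12857095] [ 0.54032567 -0.31182992  0.13055276]
bowl [0.698 0.317 0.136] [0.699 0.318 0.13 ]
crock [ 0.751 -0.039  0.229] [ 0.778 -0.045  0.13 ]
mat [0.609 0.098 0.139] [0.61  0.098 0.13 ]
jar [ 0.634 -0.166  0.184] [ 0.643 -0.176  0.13 ]
holder [ 0.738 -0.232  0.207] [ 0.758 -0.251  0.13 ]
sieve [ 0.683 -0.373  0.132] [ 0.684 -0.374  0.13 ]
ign [ 0.753 -0.173  0.151] [ 0.758 -0.177  0.13 ]
mat hsv c 234.86824324324326 194.28137065637065 [0.60886575 0.09839438 0.135     ]
160 [131, 131, 127, 132, 129, 134, 126, 126, 129, 131, 128, 126, 132, 129, 129, 129, 130]
164 [136, 130, 132, 129, 132, 135, 126, 129, 126, 236, 131, 132, 132, 125, 128, 128, 132]
168 [129, 131, 129, 129, 129, 205, 217, 243, 251, 236, 129, 246, 128, 132, 131, 129, 131]
172 [134, 127, 129, 130, 153, 221, 254, 232, 172, 190, 227, 237, 239, 215, 129, 133, 131]
176 [129, 131, 127, 127, 207, 247, 164, 168, 159, 181, 182, 172, 234, 219, 219, 128, 129]
180 [131, 128, 129, 159, 220, 247, 166, 167, 178, 183, 187, 185, 227, 237, 130, 130, 132]
184 [131, 131, 131, 213, 222, 244, 182, 177, 177, 184, 185, 183, 238, 252, 127, 131, 132]
188 [128, 130, 0, 219, 222, 216, 244, 251, 167, 166, 136, 225, 250, 130, 130, 128, 129]
192 [129, 129, 152, 192, 208, 214, 221, 228, 244, 248, 249, 249, 219, 128, 129, 129, 130]
196 [126, 134, 129, 138, 152, 228, 228, 229, 216, 231, 220, 224, 130, 129, 130, 130, 128]
200 [130, 127, 131, 131, 129, 129, 130, 146, 230, 182, 156, 126, 130, 132, 130, 130, 132]
204 [127, 129, 129, 127, 227, 128, 133, 131, 130, 132, 131, 130, 129, 131, 128, 131, 133]
208 [131, 133, 132, 131, 226, 226, 224, 228, 128, 131, 130, 130, 129, 129, 127, 132, 132]
212 [129, 131, 131, 225, 226, 226, 227, 130, 136, 130, 128, 128, 130, 131, 134, 129, 126]
216 [131, 127, 130, 219, 223, 223, 225, 133, 130, 130, 129, 129, 129, 130, 129, 129, 130]
220 [127, 132, 128, 127, 130, 131, 134, 130, 132, 130, 129, 126, 127, 130, 128, 129, 133]
```

View pics/crop.png

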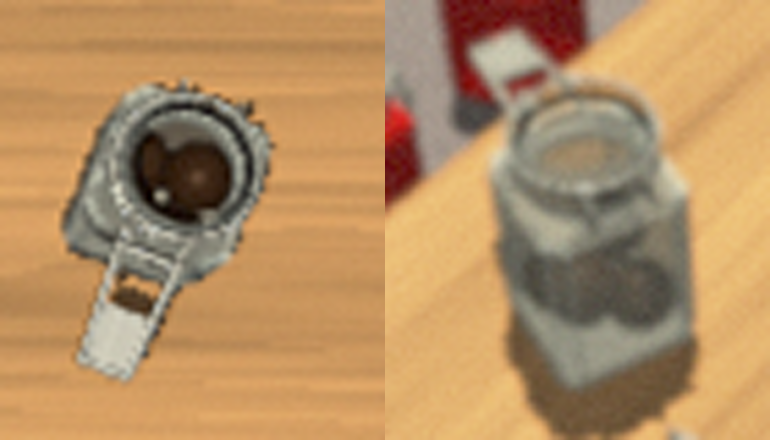

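The crop shows the clear glass jar with dark limes inside. Its raised lever points to the front and slightly left in the image, with the tab end at about top px (330,215). Next I'll fit its centre and yaw.

```bash
python3 - <<'E'
from h import *
from scipy.optimize import least_squares
z=load("top0");W=cloud(z)
yy,xx=np.mgrid[:384,:512];box=(xx>315)&(xx<365)&(yy>158)&(yy<220)
P=W[box];u=xx[box];v=yy[box]
top=P[(P[:,2]>.238)];print(len(top),np.median(top[:,2]))
f=least_squares(lambda c:np.hypot(top[:,0]-c[0],top[:,1]-c[1])-c[2],[.63,-.17,.027],loss="soft_l1",f_scale=.002);print("rim",f.x)
tab=P[(P[:,2]>.215)&(v>=203)];print("tab",len(tab),tab.mean(0))
lev=P[(P[:,2]>.205)&(v>=202)]
c=np.cov(tab[:,:2].T);w,V=np.linalg.eigh(c);print(w,V[:,1],np.degrees(np.arctan2(V[1,1],V[0,1])))
d=f.x[:2]-tab.mean(0)[:2];print("yaw by centre-tab",np.degrees(np.arctan2(d[1],d[0])),np.hypot(*d))
# minAreaRect of body footprint mask without lever via silhouette at z>.14
m=((W[...,2]>.145)&box&(yy<200)).astype(np.uint8)
m=cv2.morphologyEx(m,cv2.MORPH_OPEN,np.ones((3,3)));pts=np.argwhere(m)[:,::-1].astype(np.float32)
print(cv2.minAreaRect(pts))
for uv in [(331,216),(324.5,215),(333.5,219),(339.5,206)]: print(plane(z,uv,.225).round(4))
print("shelf edges",plane(z,(95,103),.13),plane(z,(91,235),.13),plane(z,(473,236),.13))
E
```

```text
257 0.24634910149096273
rim [ 0.62502184 -0.15387303  0.02818367]
tab 147 [ 0.55682236 -0.12670498  0.22528911]
[5.52335918e-05 9.31524383e-05] [-0.73335679  0.67984397] 137.16854855302088
yaw by centre-tab -21.72043245692596 0.07341166605317777
((340.1206970214844, 182.94827270507812), (31.011119842529297, 34.3536376953125), 21.801406860351562)
[ 0.5451 -0.1271  0.225 ]
[ 0.5475 -0.1123  0.225 ]
[ 0.5382 -0.1326  0.225 ]
[ 0.5678 -0.1471  0.225 ]
shelf edges [0.84983478 0.45729019 0.13      ] [0.51176652 0.45571273 0.13      ] [ 0.49865793 -0.4910147   0.13      ]
```

Call:
step_arm:
  commands:
    - {"fingers": -1, "dx": 0, "dy": 0.06, "dz": -0.05, "roll": 0}
    - {"fingers": -1, "dx": 0, "dy": 0.12, "dz": -0.1, "roll": 0}
    - {"fingers": -1, "dx": 0, "dy": 0.18, "dz": -0.12, "roll": 0}
    - {"fingers": -1, "dx": 0, "dy": 0.24, "dz": -0.12, "roll": 0}
    - {"fingers": -1, "dx": 0, "dy": 0.3, "dz": -0.12, "roll": 0}
    - {"fingers": -1, "dx": 0, "dy": 0.36, "dz": -0.12, "roll": 0}
    - {"fingers": -1, "dx": 0, "dy": 0.42, "dz": -0.12, "roll": 0}
    - {"fingers": -1, "dx": 0, "dy": 0.48, "dz": -0.12, "roll": 0}

```text
time: 1.1
tool_pos: [0.2997, -0.9559, 0.3066]
tcp_rot: [3.062, 0.469, 0.011]
wrist_force: [-0.7, -0.0, 1.5]
width: 0.998
grip_force: 0.0
```

Call:
step_arm:
  commands:
    - {"fingers": -1, "dy": 0.06, "dz": 0}
    - {"fingers": -1, "dy": 0.12, "dz": 0}
    - {"fingers": -1, "dy": 0.18, "dz": 0}
    - {"fingers": -1, "dy": 0.24, "dz": 0}

```text
invalid input
```

```bash
python3 - <<'E'
from workcell import *
from scipy.spatial.transform import Rotation as R
s=read_state();print(s["q"],s["tool_pos"]);print(R.from_rotvec(s["tcp_rot"]).as_matrix().round(3))
E
```

```text
[-1.29226895e+00  1.01682291e+00  3.14685207e-01  1.32601357e-03
  1.76519290e+00 -2.50356919e-02] [ 0.2997081  -0.95586425  0.30663431]
[[ 0.954  0.299  0.014]
 [ 0.299 -0.953 -0.043]
 [ 0.     0.045 -0.999]]
```

Call:
step_arm:
  commands:
    - {"fingers": -1, "dx": 0, "dy": 0.06, "dz": 0, "roll": 0}
    - {"fingers": -1, "dx": 0, "dy": 0.12, "dz": 0, "roll": 0}
    - {"fingers": -1, "dx": 0, "dy": 0.18, "dz": 0, "roll": 0}
    - {"fingers": -1, "dx": 0, "dy": 0.24, "dz": 0, "roll": 0}

```text
time: 1.6
tool_pos: [0.3103, -0.9899, 0.2739]
tcp_rot: [2.999, 0.459, 0.025]
wrist_force: [-0.4, -0.1, 0.8]
width: 1.002
grip_force: 0.0
```

```bash
cat > st.py <<'E'
from workcell import *
from scipy.spatial.transform import Rotation as R
s=read_state();print(s["q"].round(3),s["tool_pos"].round(4));print(R.from_rotvec(s["tcp_rot"]).as_matrix().round(3))
E
python3 st.py
```

```text
[-1.292  1.054  0.311  0.003  1.669 -0.025] [ 0.3103 -0.9899  0.2739]
[[ 0.954  0.297  0.032]
 [ 0.299 -0.949 -0.103]
 [-0.     0.108 -0.994]]
```

Call:
step_arm:
  commands:
    - {"fingers": -1, "dx": 0, "dy": -0.05, "dz": 0, "roll": 0}
    - {"fingers": -1, "dx": 0, "dy": -0.1, "dz": 0, "roll": 0}
    - {"fingers": -1, "dx": 0, "dy": -0.1, "dz": 0, "roll": 0}

```text
time: 1.98
tool_pos: [0.2787, -0.8885, 0.2565]
tcp_rot: [3.013, 0.461, 0.022]
wrist_force: [-0.3, -1.0, -0.6]
width: 1.001
grip_force: 0.0
```

```bash
python3 st.py
```

```text
[-1.295  0.708  0.927  0.003  1.411 -0.028] [ 0.2787 -0.8885  0.2565]
[[ 0.954  0.298  0.029]
 [ 0.299 -0.95  -0.09 ]
 [ 0.     0.095 -0.996]]
```

Pushing past the reach limit tilts the tool, and that tilt stays in the commanded pose. So a horizontal tool is possible. I'll fit the kinematics to check that a horizontal grasp at the jar and the mat can be reached.

```bash
cat > kin.py <<'E'
import numpy as np
from scipy.optimize import least_squares
from scipy.spatial.transform import Rotation as R
D=[([0.264787,1.605384,1.273687],(0.20172619,-0.64338485,.22993403)),([1.01682291,.314685207,1.7651929],(.2997081,-.95586425,.30663431)),([1.054,.311,1.669],(.3103,-.9899,.2739)),([.708,.927,1.411],(.2787,-.8885,.2565))]
def f(p,q):
    a,h,L2,L3,e,T=p;A=q[0];B=q[0]+q[1];C=B+q[2]
    return np.array([a+L2*np.sin(A)+L3*np.sin(B)+e*np.cos(B)+T*np.sin(C),h+L2*np.cos(A)+L3*np.cos(B)-e*np.sin(B)+T*np.cos(C)])
def fitp():
    def res(p): return np.concatenate([f(p,q)-[np.hypot(x[0],x[1]),x[2]] for q,x in D]+[.003*(p-np.array([0,.3,.4,.4,0,.25]))])
    return least_squares(res,[0,.3,.4,.4,0,.25]).x
if __name__=="__main__":
    p=fitp();print(p.round(4));print([ (f(p,q)-[np.hypot(x[0],x[1]),x[2]]).round(4) for q,x in D])
    # horizontal tool wrist solutions: TCP r, z
    a,h,L2,L3,e,T=p
    for r,z in((.663,.195),(.663,.3),(.663,.4),(.72,.2),(.636,.2)):
        for s0 in(( -.5,2.),(0,1.5)):
            s=least_squares(lambda q:f(p,[q[0],q[1],np.pi/2-q[0]-q[1]])-[r,z],s0);q=s.x
            print(r,z,q.round(3),"q5eff",round(np.pi/2-q.sum(),3),s.cost)
E
python3 kin.py
```

```text
[0.0101 0.2739 0.5045 0.5604 0.0085 0.3576]
[array([ 0.    , -0.0001]), array([-0., -0.]), array([ 0.0001, -0.0001]), array([-0.0001,  0.0002])]
0.663 0.195 [0.371 2.553] q5eff -1.354 4.5606021083089745e-31
0.663 0.195 [0.371 2.553] q5eff -1.354 1.2082793965363409e-20
0.663 0.3 [0.007 2.572] q5eff -1.008 1.8069259627515708e-26
0.663 0.3 [0.007 2.572] q5eff -1.008 2.4448540493468882e-27
0.663 0.4 [-0.269  2.523] q5eff -0.683 7.233786290601024e-24
0.663 0.4 [-0.269  2.523] q5eff -0.683 2.297219924086895e-23
0.72 0.2 [0.401 2.445] q5eff -1.274 1.5799464617791129e-18
0.72 0.2 [0.401 2.445] q5eff -1.274 2.3565760709322753e-22
0.636 0.2 [0.332 2.608] q5eff -1.37 6.85631060201856e-31
0.636 0.2 [0.332 2.608] q5eff -1.37 7.651840662524574e-20
```

```bash
cat > arm.py <<'E'
import numpy as np
from scipy.spatial.transform import Rotation as R
from scipy.optimize import least_squares
a,h,L2,L3,e,T=0.0101,.2739,.5045,.5604,.0085,.3576
LO=np.array([-2.63,-.94,.31,-1.31,0,-2.55]);HI=np.array([2.63,2.18,2.57,4.45,2.66,2.55])
Ry=lambda t:R.from_euler('y',t).as_matrix();Rz=lambda t:R.from_euler('z',t).as_matrix()
def fk(q,off=np.pi/2):
    M=Rz(q[0]);p=M@[a,0,h];M=M@Ry(q[1]);p=p+M@[0,0,L2];M=M@Ry(q[2]);p=p+M@[e,0,L3]
    M=M@Rz(q[3])@Ry(q[4]);p=p+M@[0,0,T];M=M@Rz(q[5]+off);return p,M
def err(q,p,M):
    P,N=fk(q);return np.r_[P-p,R.from_matrix(M@N.T).as_rotvec()]
def ik(p,M,q0,w=1.):
    s=least_squares(err,np.clip(q0,LO+1e-6,HI-1e-6),args=(p,M),bounds=(LO,HI),xtol=1e-12);return s.x,np.abs(s.fun).max()
E
python3 - <<'E'
from arm import *
q=np.array([-1.30390536,.264787,1.60538352,0,1.27368667,-.0368948])
for off in(np.pi/2,-np.pi/2):print(fk(q,off))
print(R.from_rotvec([-3.10319774,-.475009779,.00039945]).as_matrix().round(3))
# horizontal grasp poses
jar=np.array([.625,-.154]);mat=np.array([.609,.098])
rng=np.random.default_rng(0)
for al in(-21.7,-26,):
  c,s=np.cos(np.radians(al)),np.sin(np.radians(al));d=np.array([c,s,0])
  for sg in(1,-1):
    x=np.array([0,0,1.])*sg;M=np.c_[x,np.cross(d,x),d]
    for n,c0 in(("jar",jar),("mat",mat)):
      for z in(.195,.33,.42):
        p=np.r_[c0,z]+.021*d;best={}
        for k in range(12):
            q,f=ik(p,M,rng.uniform(LO,HI))
            if f<1e-4:best[tuple(q.round(2))]=1
        print(al,sg,n,z,list(best))
E
```

```text
(array([ 0.17783224, -0.6504142 ,  0.22982183]), array([[ 9.54210900e-01,  2.99134086e-01, -5.97234184e-04],
       [ 2.99134670e-01, -9.54208404e-01,  2.18435980e-03],
       [ 8.35305929e-05, -2.26299338e-03, -9.99997436e-01]]))
(array([ 0.17783224, -0.6504142 ,  0.22982183]), array([[-9.54210900e-01, -2.99134086e-01, -5.97234184e-04],
       [-2.99134670e-01,  9.54208404e-01,  2.18435980e-03],
       [-8.35305929e-05,  2.26299338e-03, -9.99997436e-01]]))
[[ 0.954  0.299 -0.001]
 [ 0.299 -0.954  0.002]
 [ 0.    -0.002 -1.   ]]
-21.7 1 jar 0.195 [(np.float64(-0.09), np.float64(0.38), np.float64(2.54), np.float64(3.43), np.float64(1.35), np.float64(-1.64))]
-21.7 1 jar 0.33 [(np.float64(-0.09), np.float64(-0.07), np.float64(2.55), np.float64(3.5), np.float64(0.94), np.float64(-1.79))]
-21.7 1 jar 0.42 [(np.float64(-0.09), np.float64(-0.29), np.float64(2.49), np.float64(3.6), np.float64(0.68), np.float64(-1.94))]
-21.7 1 mat 0.195 [(np.float64(0.64), np.float64(0.42), np.float64(2.43), np.float64(4.18), np.float64(1.42), np.float64(-1.82))]
-21.7 1 mat 0.33 [(np.float64(0.64), np.floa
[... 1826 characters left out ...]
(2.52), np.float64(3.59), np.float64(1.36), np.float64(1.47))]
-26 -1 jar 0.33 [(np.float64(-0.02), np.float64(-0.05), np.float64(2.53), np.float64(3.67), np.float64(0.98), np.float64(1.26))]
-26 -1 jar 0.42 [(np.float64(-0.02), np.float64(-0.27), np.float64(2.47), np.float64(3.8), np.float64(0.75), np.float64(1.06))]
-26 -1 mat 0.195 [(np.float64(0.68), np.float64(0.44), np.float64(2.38), np.float64(4.29), np.float64(1.44), np.float64(1.28))]
-26 -1 mat 0.33 [(np.float64(0.68), np.float64(0.09), np.float64(2.39), np.float64(4.36), np.float64(1.3), np.float64(0.95))]
-26 -1 mat 0.42 [(np.float64(0.68), np.float64(-0.1), np.float64(2.34), np.float64(4.43), np.float64(1.23), np.float64(0.72))]
```

```bash
sed -i "s/\[a,0,h\]/[a,.0249,h]/" arm.py; cat > to.py <<'E'
# usage: to.py x y z ... : delta in tool axes from the current measured pose to world points (sequential from same start)
import sys;from workcell import *;from arm import *
s=read_state();M=R.from_rotvec(s["tcp_rot"]).as_matrix();v=np.array(sys.argv[1:],float).reshape(-1,3)
print(s["tool_pos"].round(4),"zaxis",M[:,2].round(3),"x az",np.degrees(np.arctan2(M[1,0],M[0,0])).round(1))
for p in v: print(p,(M.T@(p-s["tool_pos"])).round(4))
E
python3 to.py .45 -.5 .42 .5507 -.1244 .36; python3 -c "
from arm import *;from workcell import read_state
s=read_state();print(fk(s['q'])[0],s['tool_pos'])"
```

```text
[ 0.2787 -0.8885  0.2565] zaxis [ 0.029 -0.09  -0.996] x az 17.4
[ 0.45 -0.5   0.42] [ 0.2797 -0.3026 -0.1929]
[ 0.5507 -0.1244  0.36  ] [ 0.4881 -0.6351 -0.1641]
[ 0.27872279 -0.88837841  0.25635133] [ 0.27871945 -0.88847341  0.25651347]
```

Call:
step_arm:
  commands:
    - {"fingers": 1, "dx": 0.035, "dy": -0.038, "dz": -0.03, "roll": 5}
    - {"fingers": 1, "dx": 0.07, "dy": -0.076, "dz": -0.06, "roll": 10}
    - {"fingers": 1, "dx": 0.105, "dy": -0.114, "dz": -0.09, "roll": 15}
    - {"fingers": 1, "dx": 0.14, "dy": -0.152, "dz": -0.12, "roll": 20}
    - {"fingers": 1, "dx": 0.175, "dy": -0.19, "dz": -0.15, "roll": 25}
    - {"fingers": 1, "dx": 0.21, "dy": -0.228, "dz": -0.18, "roll": 30}
    - {"fingers": 1, "dx": 0.245, "dy": -0.265, "dz": -0.19, "roll": 35}
    - {"fingers": 1, "dx": 0.28, "dy": -0.303, "dz": -0.193, "roll": 39}

```text
time: 2.98
tool_pos: [0.4525, -0.5029, 0.4251]
tcp_rot: [2.989, -0.574, 0.084]
wrist_force: [0.1, 0.1, -0.5]
width: 0.001
grip_force: 0.0
```

```bash
python3 to.py .5507 -.1244 .33 .5507 -.1244 .18
```

```text
[ 0.4525 -0.5029  0.4251] zaxis [ 0.036 -0.106 -0.994] x az -21.6
[ 0.5507 -0.1244  0.33  ] [-0.0545 -0.3945  0.058 ]
[ 0.5507 -0.1244  0.18  ] [-0.0653 -0.4072  0.2071]
```

Call:
step_arm:
  commands:
    - {"fingers": 1, "dx": -0.008, "dy": -0.058, "dz": 0, "roll": 0}
    - {"fingers": 1, "dx": -0.016, "dy": -0.116, "dz": 0, "roll": 0}
    - {"fingers": 1, "dx": -0.024, "dy": -0.174, "dz": 0.01, "roll": 0}
    - {"fingers": 1, "dx": -0.032, "dy": -0.232, "dz": 0.02, "roll": 0}
    - {"fingers": 1, "dx": -0.04, "dy": -0.29, "dz": 0.03, "roll": 0}
    - {"fingers": 1, "dx": -0.048, "dy": -0.345, "dz": 0.045, "roll": 0}
    - {"fingers": 1, "dx": -0.0545, "dy": -0.3945, "dz": 0.058, "roll": 0}
    - {"fingers": 1, "dx": -0.0545, "dy": -0.3945, "dz": 0.058, "roll": 0}

```text
time: 3.98
tool_pos: [0.5485, -0.1216, 0.327]
tcp_rot: [2.995, -0.564, 0.075]
wrist_force: [-0.4, -1.3, 0.1]
width: 0.002
grip_force: 0.0
```

```bash
python3 to.py .5507 -.1244 .25 .5507 -.1244 .18 .5788 -.1356 .18
```

```text
[ 0.5485 -0.1216  0.327 ] zaxis [ 0.031 -0.1   -0.994] x az -21.2
[ 0.5507 -0.1244  0.25  ] [-0.002  -0.0045  0.0769]
[ 0.5507 -0.1244  0.18  ] [-0.0066 -0.0102  0.1465]
[ 0.5788 -0.1356  0.18  ] [ 0.0235 -0.0101  0.1485]
```

Call:
step_arm:
  commands:
    - {"fingers": 1, "dx": -0.002, "dy": -0.0045, "dz": 0.05, "roll": 0}
    - {"fingers": 1, "dx": -0.003, "dy": -0.005, "dz": 0.08, "roll": 0}
    - {"fingers": 1, "dx": -0.004, "dy": -0.006, "dz": 0.1, "roll": 0}
    - {"fingers": 1, "dx": -0.005, "dy": -0.008, "dz": 0.12, "roll": 0}
    - {"fingers": 1, "dx": -0.0066, "dy": -0.01, "dz": 0.14, "roll": 0}
    - {"fingers": 1, "dx": -0.0066, "dy": -0.01, "dz": 0.1465, "roll": 0}
    - {"fingers": 1, "dx": -0.0066, "dy": -0.01, "dz": 0.1465, "roll": 0}

```text
time: 4.85
tool_pos: [0.5505, -0.1282, 0.1807]
tcp_rot: [2.993, -0.571, 0.076]
wrist_force: [-1.3, 0.8, -0.6]
width: 0.002
grip_force: 0.6
```

Call:
step_arm:
  commands:
    - {"fingers": 1, "dx": 0.008, "dy": 0, "dz": 0, "roll": 0}
    - {"fingers": 1, "dx": 0.016, "dy": 0, "dz": 0.001, "roll": 0}
    - {"fingers": 1, "dx": 0.022, "dy": 0, "dz": 0.001, "roll": 0}
    - {"fingers": 1, "dx": 0.026, "dy": 0, "dz": 0.002, "roll": 0}
    - {"fingers": 1, "dx": 0.028, "dy": 0, "dz": 0.002, "roll": 0}
    - {"fingers": 1, "dx": 0.03, "dy": 0, "dz": 0.002, "roll": 0}
    - {"fingers": 1, "dx": 0.03, "dy": 0, "dz": 0.002, "roll": 0}

```text
time: 5.72
tool_pos: [0.5782, -0.1391, 0.1806]
tcp_rot: [2.993, -0.571, 0.076]
wrist_force: [-3.1, 0.4, 0.3]
width: 0.0
grip_force: 1.5
```

```bash
python3 - <<'E'
from workcell import *
import cv2,numpy as np
print(read_state()["wrist_force"],read_state()["tool_pos"])
p,d=read_camera("scene");cv2.imwrite("pics/s1.png",cv2.resize(p[150:290,150:290],None,fx=4,fy=4,interpolation=cv2.INTER_CUBIC))
E
```

```text
[-3.11822863  0.41382769  0.28704499] [ 0.57821393 -0.13913503  0.1806088 ]
```

View pics/s1.png

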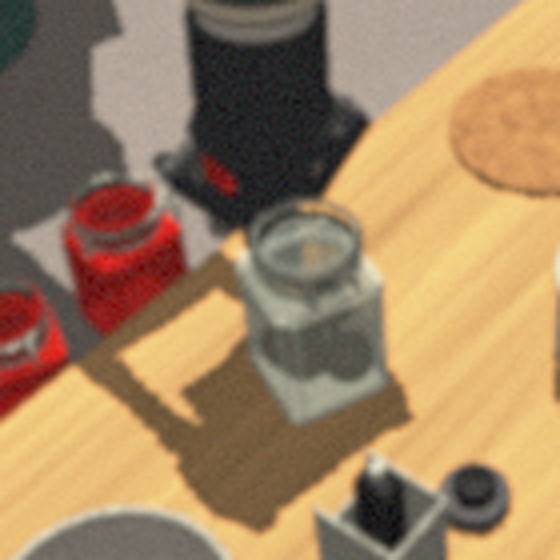

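The gripper's fingers are in front of the jar at crop (250,230) with about 3 N of contact, and the lever is no longer up. I'll push a little more, back off and check from above.

Call:
step_arm:
  commands:
    - {"fingers": 1, "dx": 0.002, "dy": 0, "dz": 0, "roll": 0}
    - {"fingers": 1, "dx": 0.004, "dy": 0, "dz": 0, "roll": 0}
    - {"fingers": 1, "dx": 0.004, "dy": 0, "dz": 0, "roll": 0}

```text
time: 6.15
tool_pos: [0.5825, -0.1408, 0.1811]
tcp_rot: [2.993, -0.571, 0.078]
wrist_force: [-3.0, -0.1, -0.4]
width: 0.005
grip_force: 1.4
```

Call:
step_arm:
  commands:
    - {"fingers": 1, "dx": -0.02, "dy": 0, "dz": 0, "roll": 0}
    - {"fingers": 1, "dx": -0.04, "dy": 0, "dz": -0.03, "roll": 0}
    - {"fingers": 1, "dx": -0.06, "dy": 0, "dz": -0.09, "roll": 0}
    - {"fingers": 1, "dx": -0.08, "dy": 0, "dz": -0.15, "roll": 0}
    - {"fingers": 1, "dx": -0.1, "dy": 0.02, "dz": -0.2, "roll": 0}
    - {"fingers": -1, "dx": -0.1, "dy": 0.05, "dz": -0.25, "roll": 0}

```text
time: 6.9
tool_pos: [0.4628, -0.1247, 0.4301]
tcp_rot: [2.993, -0.567, 0.085]
wrist_force: [1.2, -1.3, -0.2]
width: 0.201
grip_force: 0.0
```

```bash
python3 - <<'E'
from workcell import *
from h import *
s=read_state();print(s["q"].round(3),s["tool_pos"])
p,d=read_camera("top");np.savez("pics/top1.npz",p=p,d=d,**calibration("top"))
z=load("top1");W=cloud(z);yy,xx=np.mgrid[:384,:512];box=(xx>310)&(xx<370)&(yy>155)&(yy<222)
P=W[box];t=P[(P[:,2]>.238)&(P[:,2]<.26)];from scipy.optimize import least_squares
print(least_squares(lambda c:np.hypot(t[:,0]-c[0],t[:,1]-c[1])-c[2],[.63,-.16,.027],loss="soft_l1",f_scale=.002).x)
m=((W[...,2]>.145)&box).astype(np.uint8);m=cv2.morphologyEx(m,cv2.MORPH_OPEN,np.ones((3,3)))
print(cv2.minAreaRect(np.argwhere(m)[:,::-1].astype(np.float32)))
q,_=read_camera("wrist")
cv2.imwrite("pics/t1.png",np.hstack([cv2.resize(p[145:235,300:380],(400,450),interpolation=cv2.INTER_CUBIC),cv2.resize(q,(400,300))[:,:] if 0 else cv2.copyMakeBorder(cv2.resize(q,(400,300)),0,150,0,0,cv2.BORDER_CONSTANT)]))
E
```

```text
[-0.25  -0.212  1.739 -0.091  1.553  1.695] [ 0.46283223 -0.12474492  0.43013462]
[ 0.6305389  -0.15600743  0.02808822]
((335.60345458984375, 192.75863647460938), (30.857017517089844, 61.845340728759766), 23.198591232299805)
```

View pics/t1.png

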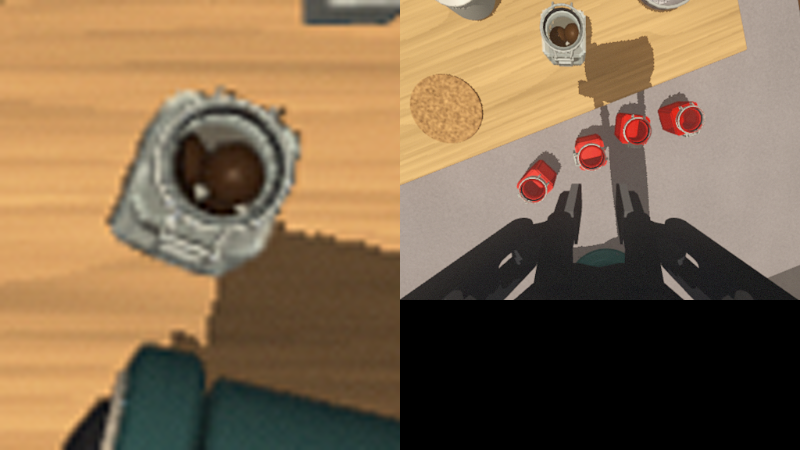

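The lever is shut against the front face: nothing protrudes at crop (185,245). The jar slid about 6 mm to (0.6305, -0.156). Next I'll simulate the tilting pushes.

```bash
cat > sim.py <<'E'
from arm import *
def step(q,pc,Mc,tp,tM):
    d=tp-pc;n=np.linalg.norm(d);d=d*min(1,.0625/max(n,1e-9))
    r=R.from_matrix(tM@Mc.T).as_rotvec();m=np.linalg.norm(r);r=r*min(1,np.radians(10.7)/max(m,1e-9))
    P=pc+d;M=R.from_rotvec(r).as_matrix()@Mc
    q2,f=ik(P,M,q)
    lim=.7*np.array([2.57,2.57,3.14,3.14,3.14,3.14])*.125
    k=max(1,(np.abs(q2-q)/lim).max());q2=q+(q2-q)/k
    return (q2,*fk(q2))
def call(q,rows):
    p0,M0=fk(q);p,M=p0,M0
    for dx,dy,dz,ro in rows:
        q,p,M=step(q,p,M,p0+M0@[dx,dy,dz],M0@R.from_euler('z',ro,degrees=True).as_matrix())
    return q
def show(q):
    p,M=fk(q);d=M[:,2];print(q.round(2),p.round(3),"elev",np.degrees(np.arcsin(d[2])).round(1),"az",np.degrees(np.arctan2(d[1],d[0])).round(1),"y.z",M[2,1].round(3))
E
cat > s1.py <<'E'
from sim import *
# check with the earlier push calls
q=np.array([-1.292,1.0168,.3147,.0013,1.7652,-.025]);show(q);q=call(q,[(0,.06*k,0,0) for k in(1,2,3,4)]);show(q)
print("now");q=np.array([-0.25,-0.212,1.739,-0.091,1.553,1.695]);show(q)
for i in range(14):
    q=call(q,[(.5,0,0,0)]*8);show(q)
E
python3 s1.py
```

```text
[-1.29  1.02  0.31  0.    1.77 -0.02] [ 0.3   -0.956  0.307] elev -87.4 az -72.4 y.z 0.045
[-1.29  1.06  0.31  0.    1.7  -0.02] [ 0.307 -0.979  0.265] elev -86.2 az -72.5 y.z 0.066
now
[-0.25 -0.21  1.74 -0.09  1.55  1.7 ] [ 0.469 -0.128  0.428] elev -83.7 az -70.3 y.z 0.082
[-0.31  0.87  0.31 -0.09  1.88  1.6 ] [ 0.898 -0.298  0.447] elev -83.3 az -66.4 y.z 0.082
[-0.34  0.98  0.31 -0.09  1.75  1.59] [ 0.949 -0.337  0.344] elev -82.4 az -59.7 y.z 0.081
[-0.35  1.06  0.31 -0.08  1.65  1.58] [ 0.98  -0.364  0.269] elev -81.4 az -54.4 y.z 0.081
[-0.36  1.11  0.31 -0.08  1.57  1.58] [ 1.    -0.383  0.217] elev -80.4 az -50.1 y.z 0.081
[-0.37  1.15  0.31 -0.08  1.51  1.57] [ 1.014 -0.396  0.183] elev -79.2 az -46.8 y.z 0.08
[-0.37  1.17  0.31 -0.08  1.47  1.57] [ 1.024 -0.405  0.164] elev -78.1 az -44.0 y.z 0.08
[-0.38  1.18  0.31 -0.08  1.44  1.57] [ 1.033 -0.412  0.156] elev -76.9 az -41.8 y.z 0.08
[-0.38  1.18  0.31 -0.08  1.41  1.56] [ 1.039 -0.417  0.156] elev -75.7 az -40.0 y.z 0.08
[-0.38  1.18  0.31 -0.08  1.4   1.56] [ 1.045 -0.42   0.162] elev -74.5 az -38.4 y.z 0.08
[-0.38  1.17  0.31 -0.08  1.38  1.56] [ 1.051 -0.422  0.173] elev -73.3 az -37.1 y.z 0.08
[-0.38  1.16  0.31 -0.08  1.37  1.56] [ 1.055 -0.424  0.188] elev -72.0 az -35.9 y.z 0.08
[-0.38  1.14  0.31 -0.08  1.36  1.56] [ 1.059 -0.424  0.205] elev -70.8 az -34.9 y.z 0.08
[-0.38  1.12  0.31 -0.08  1.36  1.56] [ 1.062 -0.424  0.224] elev -69.5 az -34.0 y.z 0.08
[-0.38  1.11  0.31 -0.08  1.35  1.56] [ 1.065 -0.424  0.245] elev -68.3 az -33.2 y.z 0.08
```

```bash
python3 - <<'E'
s=open("sim.py").read()
s=s.replace("    return (q2,*fk(q2))","    return (q2,P,M)")
open("sim.py","w").write(s)
E
cat > s1.py <<'E'
from sim import *
q=np.array([-1.292,1.0168,.3147,.0013,1.7652,-.025]);q=call(q,[(0,.06*k,0,0) for k in(1,2,3,4)]);show(q)
import sys
for up in(.3,.6):
    print("up",up);q=np.array([-0.25,-0.212,1.739,-0.091,1.553,1.695])
    q=call(q,[(.4,0.015,-.1,0)]*8);show(q)
    for i in range(13):
        k=1 if fk(q)[0][2]>.5 else 0
        u=up if not k else .0
        q=call(q,[(1,0,-u,0)]*8);show(q)
E
python3 s1.py
```

```text
[-1.29  1.08  0.31  0.    1.64 -0.02] [ 0.314 -1.     0.253] elev -83.3 az -72.5 y.z 0.116
up 0.3
[-0.31  0.75  0.31 -0.1   2.01  1.59] [ 0.827 -0.275  0.554] elev -83.6 az -69.6 y.z 0.082
[-0.34  0.92  0.31 -0.09  1.7   1.58] [ 0.956 -0.347  0.408] elev -77.1 az -42.1 y.z 0.08
[-0.35  0.91  0.31 -0.08  1.56  1.57] [ 0.999 -0.367  0.438] elev -68.4 az -33.0 y.z 0.078
[-0.35  0.85  0.31 -0.08  1.46  1.57] [ 1.019 -0.373  0.514] elev -59.6 az -29.1 y.z 0.077
[-0.35  0.86  0.31 -0.08  1.29  1.56] [ 1.067 -0.393  0.537] elev -50.7 az -26.9 y.z 0.076
[-0.35  0.82  0.31 -0.08  1.18  1.56] [ 1.085 -0.396  0.609] elev -42.0 az -25.4 y.z 0.075
[-0.34  0.75  0.31 -0.08  1.1   1.56] [ 1.076 -0.385  0.714] elev -33.5 az -24.4 y.z 0.075
[-0.34  0.65  0.31 -0.08  1.05  1.56] [ 1.042 -0.363  0.835] elev -25.3 az -23.5 y.z 0.075
[-0.32  0.54  0.31 -0.09  1.02  1.56] [ 0.985 -0.33   0.962] elev -17.3 az -22.8 y.z 0.075
[-0.3   0.42  0.31 -0.1   1.    1.56] [ 0.906 -0.289  1.086] elev -9.4 az -22.2 y.z 0.075
[-0.28  0.3   0.31 -0.12  0.99  1.56] [ 0.808 -0.241  1.201] elev -1.5 az -21.6 y.z 0.075
[-0.
[... 838 characters left out ...]
.08  1.18  1.56] [ 1.036 -0.365  0.762] elev -34.2 az -24.5 y.z 0.075
[-0.33  0.61  0.31 -0.08  1.1   1.56] [ 1.014 -0.349  0.863] elev -25.7 az -23.6 y.z 0.075
[-0.32  0.52  0.31 -0.09  1.05  1.56] [ 0.965 -0.321  0.978] elev -17.5 az -22.9 y.z 0.075
[-0.3   0.41  0.31 -0.1   1.02  1.56] [ 0.892 -0.283  1.095] elev -9.5 az -22.2 y.z 0.075
[-0.28  0.29  0.31 -0.12  1.    1.56] [ 0.798 -0.237  1.205] elev -1.6 az -21.6 y.z 0.075
[-0.23  0.17  0.31 -0.16  0.99  1.57] [ 0.686 -0.185  1.304] elev 6.2 az -21.0 y.z 0.075
[-0.14  0.04  0.31 -0.26  0.98  1.58] [ 0.559 -0.128  1.388] elev 14.0 az -20.4 y.z 0.075
[ 0.19 -0.07  0.31 -0.6   0.99  1.64] [ 0.42  -0.066  1.452] elev 21.8 az -19.8 y.z 0.075
```

Call:
step_arm:
  commands:
    - {"fingers": -1, "dx": 0.4, "dy": 0.015, "dz": -0.1, "roll": 0}
    - {"fingers": -1, "dx": 0.4, "dy": 0.015, "dz": -0.1, "roll": 0}
    - {"fingers": -1, "dx": 0.4, "dy": 0.015, "dz": -0.1, "roll": 0}
    - {"fingers": -1, "dx": 0.4, "dy": 0.015, "dz": -0.1, "roll": 0}
    - {"fingers": -1, "dx": 0.4, "dy": 0.015, "dz": -0.1, "roll": 0}
    - {"fingers": -1, "dx": 0.4, "dy": 0.015, "dz": -0.1, "roll": 0}
    - {"fingers": -1, "dx": 0.4, "dy": 0.015, "dz": -0.1, "roll": 0}
    - {"fingers": -1, "dx": 0.4, "dy": 0.015, "dz": -0.1, "roll": 0}

```text
time: 8.0
tool_pos: [0.8285, -0.276, 0.5392]
tcp_rot: [2.995, -0.571, 0.058]
wrist_force: [0.9, 0.3, -3.0]
width: 1.001
grip_force: 0.0
```

Call:
step_arm:
  commands:
    - {"fingers": -1, "dx": 1, "dy": 0, "dz": -0.3, "roll": 0}
    - {"fingers": -1, "dx": 1, "dy": 0, "dz": -0.3, "roll": 0}
    - {"fingers": -1, "dx": 1, "dy": 0, "dz": -0.3, "roll": 0}
    - {"fingers": -1, "dx": 1, "dy": 0, "dz": -0.3, "roll": 0}
    - {"fingers": -1, "dx": 1, "dy": 0, "dz": -0.3, "roll": 0}
    - {"fingers": -1, "dx": 1, "dy": 0, "dz": -0.3, "roll": 0}
    - {"fingers": -1, "dx": 1, "dy": 0, "dz": -0.3, "roll": 0}
    - {"fingers": -1, "dx": 1, "dy": 0, "dz": -0.3, "roll": 0}

```text
time: 9.0
tool_pos: [0.8854, -0.3132, 0.4794]
tcp_rot: [2.981, -0.565, 0.157]
wrist_force: [-0.0, -0.5, -0.3]
width: 1.006
grip_force: 0.0
```

```bash
cat > st.py <<'E'
from workcell import *
from sim import *
s=read_state();print(s["time"],s["wrist_force"].round(1));show(s["q"])
E
python3 st.py
```

```text
9.0 [-0.  -0.5 -0.3]
[-0.33  0.84  0.31 -0.09  1.87  1.58] [ 0.888 -0.315  0.478] elev -81.6 az -55.7 y.z 0.082
```

Call:
step_arm:
  commands:
    - {"fingers": -1, "dx": 0.06, "dy": 0, "dz": -0.018, "roll": 0}
    - {"fingers": -1, "dx": 0.12, "dy": 0, "dz": -0.036, "roll": 0}
    - {"fingers": -1, "dx": 0.18, "dy": 0, "dz": -0.054, "roll": 0}
    - {"fingers": -1, "dx": 0.24, "dy": 0, "dz": -0.072, "roll": 0}
    - {"fingers": -1, "dx": 0.3, "dy": 0, "dz": -0.09, "roll": 0}
    - {"fingers": -1, "dx": 0.36, "dy": 0, "dz": -0.108, "roll": 0}
    - {"fingers": -1, "dx": 0.42, "dy": 0, "dz": -0.126, "roll": 0}
    - {"fingers": -1, "dx": 0.48, "dy": 0, "dz": -0.144, "roll": 0}

```text
time: 10.0
tool_pos: [0.9168, -0.332, 0.4543]
tcp_rot: [2.968, -0.559, 0.237]
wrist_force: [-0.3, -0.0, -0.5]
width: 1.001
grip_force: 0.0
```

```bash
python3 st.py
```

```text
10.0 [-0.3 -0.  -0.5]
[-0.34  0.87  0.31 -0.09  1.79  1.57] [ 0.92  -0.334  0.453] elev -79.0 az -46.4 y.z 0.081
```

Call:
step_arm:
  commands:
    - {"fingers": -1, "dx": 0.06, "dy": 0, "dz": -0.018, "roll": 0}

```text
time: 10.12
tool_pos: [0.9303, -0.3379, 0.4567]
tcp_rot: [2.956, -0.554, 0.299]
wrist_force: [0.7, 0.1, 0.4]
width: 1.004
grip_force: 0.0
```

Call:
step_arm:
  commands:
    - {"fingers": -1, "dx": 0.06, "dy": 0, "dz": -0.018, "roll": 0}

```text
time: 10.25
tool_pos: [0.9428, -0.3431, 0.4624]
tcp_rot: [2.942, -0.548, 0.363]
wrist_force: [-0.1, -0.4, -0.4]
width: 0.998
grip_force: 0.0
```

Call:
step_arm:
  commands:
    - {"fingers": -1, "dx": 0.06, "dy": 0, "dz": -0.018, "roll": 0}
    - {"fingers": -1, "dx": 0.12, "dy": 0, "dz": -0.036, "roll": 0}

```text
time: 10.5
tool_pos: [0.9565, -0.3487, 0.4733]
tcp_rot: [2.923, -0.542, 0.441]
wrist_force: [-0.0, -0.7, -0.6]
width: 1.003
grip_force: 0.0
```

Call:
step_arm:
  commands:
    - {"fingers": -1, "dx": 0.06, "dy": 0, "dz": -0.018, "roll": 0}
    - {"fingers": -1, "dx": 0.12, "dy": 0, "dz": -0.036, "roll": 0}

```text
time: 10.75
tool_pos: [0.9689, -0.3533, 0.4875]
tcp_rot: [2.902, -0.534, 0.52]
wrist_force: [0.9, -0.0, 0.2]
width: 1.0
grip_force: 0.0
```

```bash
python3 st.py
```

```text
10.75 [ 0.9 -0.   0.2]
[-0.34  0.85  0.31 -0.09  1.61  1.57] [ 0.974 -0.356  0.487] elev -68.4 az -33.2 y.z 0.079
```

Call:
step_arm:
  commands:
    - {"fingers": -1, "dx": 0.062, "dy": 0, "dz": 0, "roll": 0}

```text
time: 10.88
tool_pos: [0.9855, -0.3604, 0.4871]
tcp_rot: [2.884, -0.528, 0.583]
wrist_force: [0.2, 0.3, -0.2]
width: 1.0
grip_force: 0.0
```

Call:
step_arm:
  commands:
    - {"fingers": -1, "dx": 0.062, "dy": 0, "dz": 0, "roll": 0}

```text
time: 11.0
tool_pos: [1.0015, -0.3673, 0.4856]
tcp_rot: [2.865, -0.522, 0.641]
wrist_force: [-0.2, 0.0, -0.9]
width: 1.002
grip_force: 0.0
```

Call:
step_arm:
  commands:
    - {"fingers": -1, "dx": 0.062, "dy": 0, "dz": 0, "roll": 0}

```text
time: 11.12
tool_pos: [1.016, -0.3733, 0.4881]
tcp_rot: [2.845, -0.515, 0.7]
wrist_force: [-0.4, 0.4, 0.5]
width: 0.998
grip_force: 0.0
```

Call:
step_arm:
  commands:
    - {"fingers": -1, "dx": 0.062, "dy": 0, "dz": 0, "roll": 0}

```text
time: 11.25
tool_pos: [1.0292, -0.3786, 0.4938]
tcp_rot: [2.823, -0.509, 0.76]
wrist_force: [-0.4, -0.6, 0.2]
width: 1.003
grip_force: 0.0
```

Call:
step_arm:
  commands:
    - {"fingers": -1, "dx": 0.062, "dy": 0, "dz": 0, "roll": 0}

```text
time: 11.38
tool_pos: [1.0411, -0.383, 0.5019]
tcp_rot: [2.801, -0.502, 0.82]
wrist_force: [-0.2, -0.1, -0.2]
width: 0.998
grip_force: 0.0
```

Call:
step_arm:
  commands:
    - {"fingers": -1, "dx": 0.062, "dy": 0, "dz": 0, "roll": 0}

```text
time: 11.5
tool_pos: [1.0518, -0.3869, 0.5124]
tcp_rot: [2.776, -0.495, 0.879]
wrist_force: [0.6, -0.8, -1.5]
width: 0.999
grip_force: 0.0
```

Call:
step_arm:
  commands:
    - {"fingers": -1, "dx": 0.062, "dy": 0, "dz": 0, "roll": 0}

```text
time: 11.62
tool_pos: [1.0613, -0.39, 0.5248]
tcp_rot: [2.751, -0.488, 0.937]
wrist_force: [1.0, 0.5, -0.2]
width: 1.0
grip_force: 0.0
```

Call:
step_arm:
  commands:
    - {"fingers": -1, "dx": 0.062, "dy": 0, "dz": 0, "roll": 0}

```text
time: 11.75
tool_pos: [1.0695, -0.3923, 0.5395]
tcp_rot: [2.725, -0.48, 0.994]
wrist_force: [0.3, 0.4, 0.1]
width: 0.998
grip_force: 0.0
```

Call:
step_arm:
  commands:
    - {"fingers": -1, "dx": 0.062, "dy": 0, "dz": 0, "roll": 0}

```text
time: 11.88
tool_pos: [1.0765, -0.3941, 0.5562]
tcp_rot: [2.698, -0.473, 1.051]
wrist_force: [1.1, 0.4, 1.0]
width: 0.999
grip_force: 0.0
```

Call:
step_arm:
  commands:
    - {"fingers": -1, "dx": 0.062, "dy": 0, "dz": 0, "roll": 0}

```text
time: 12.0
tool_pos: [1.0821, -0.3951, 0.5746]
tcp_rot: [2.67, -0.465, 1.106]
wrist_force: [0.1, -0.6, -0.2]
width: 1.001
grip_force: 0.0
```

Call:
step_arm:
  commands:
    - {"fingers": -1, "dx": 0.062, "dy": 0, "dz": 0, "roll": 0}

```text
time: 12.12
tool_pos: [1.0863, -0.3954, 0.5945]
tcp_rot: [2.641, -0.457, 1.16]
wrist_force: [0.6, 0.1, 0.7]
width: 1.001
grip_force: 0.0
```

Call:
step_arm:
  commands:
    - {"fingers": -1, "dx": 0.062, "dy": 0, "dz": 0, "roll": 0}

```text
time: 12.25
tool_pos: [1.0892, -0.3952, 0.6155]
tcp_rot: [2.612, -0.45, 1.212]
wrist_force: [0.7, 0.9, -0.8]
width: 0.998
grip_force: 0.0
```

```bash
python3 st.py
```

```text
12.25 [ 0.7  0.9 -0.8]
[-0.35  0.83  0.31 -0.08  1.12  1.56] [ 1.098 -0.399  0.617] elev -39.3 az -25.1 y.z 0.075
```

Call:
step_arm:
  commands:
    - {"fingers": -1, "dx": 0.062, "dy": 0, "dz": 0, "roll": 0}

```text
time: 12.38
tool_pos: [1.0909, -0.3943, 0.6378]
tcp_rot: [2.583, -0.442, 1.262]
wrist_force: [-0.0, 0.0, 0.3]
width: 1.0
grip_force: 0.0
```

Call:
step_arm:
  commands:
    - {"fingers": -1, "dx": 0.062, "dy": 0, "dz": 0, "roll": 0}

```text
time: 12.5
tool_pos: [1.0912, -0.3927, 0.6611]
tcp_rot: [2.553, -0.434, 1.311]
wrist_force: [-1.0, -0.4, 0.2]
width: 1.0
grip_force: 0.0
```

Call:
step_arm:
  commands:
    - {"fingers": -1, "dx": 0.062, "dy": 0, "dz": 0, "roll": 0}

```text
time: 12.62
tool_pos: [1.0902, -0.3905, 0.6856]
tcp_rot: [2.523, -0.427, 1.359]
wrist_force: [-0.4, -0.2, -0.7]
width: 1.001
grip_force: 0.0
```

Call:
step_arm:
  commands:
    - {"fingers": -1, "dx": 0.062, "dy": 0, "dz": 0, "roll": 0}

```text
time: 12.75
tool_pos: [1.0879, -0.3878, 0.7109]
tcp_rot: [2.492, -0.419, 1.405]
wrist_force: [-0.6, 0.2, -0.1]
width: 0.998
grip_force: 0.0
```

Call:
step_arm:
  commands:
    - {"fingers": -1, "dx": 0.062, "dy": 0, "dz": 0, "roll": 0}

```text
time: 12.88
tool_pos: [1.0843, -0.3844, 0.737]
tcp_rot: [2.461, -0.411, 1.45]
wrist_force: [0.4, -0.3, -0.4]
width: 0.999
grip_force: 0.0
```

Call:
step_arm:
  commands:
    - {"fingers": -1, "dx": 0.062, "dy": 0, "dz": 0, "roll": 0}

```text
time: 13.0
tool_pos: [1.0795, -0.3805, 0.7637]
tcp_rot: [2.43, -0.403, 1.494]
wrist_force: [-0.0, -0.4, -0.0]
width: 1.003
grip_force: 0.0
```

Call:
step_arm:
  commands:
    - {"fingers": -1, "dx": 0.062, "dy": 0, "dz": 0, "roll": 0}

```text
time: 13.12
tool_pos: [1.0733, -0.3761, 0.791]
tcp_rot: [2.398, -0.395, 1.537]
wrist_force: [-0.2, 0.2, -0.2]
width: 1.0
grip_force: 0.0
```

Call:
step_arm:
  commands:
    - {"fingers": -1, "dx": 0.062, "dy": 0, "dz": 0, "roll": 0}

```text
time: 13.25
tool_pos: [1.066, -0.371, 0.8187]
tcp_rot: [2.366, -0.388, 1.578]
wrist_force: [0.9, 0.1, -0.3]
width: 0.994
grip_force: 0.0
```

Call:
step_arm:
  commands:
    - {"fingers": -1, "dx": 0.062, "dy": 0, "dz": 0, "roll": 0}

```text
time: 13.38
tool_pos: [1.0573, -0.3655, 0.8468]
tcp_rot: [2.334, -0.38, 1.619]
wrist_force: [-0.1, -0.0, -0.5]
width: 0.994
grip_force: 0.0
```

Call:
step_arm:
  commands:
    - {"fingers": -1, "dx": 0.062, "dy": 0, "dz": 0, "roll": 0}

```text
time: 13.5
tool_pos: [1.0475, -0.3595, 0.875]
tcp_rot: [2.302, -0.372, 1.658]
wrist_force: [-0.5, -0.2, 0.5]
width: 0.993
grip_force: 0.0
```

Call:
step_arm:
  commands:
    - {"fingers": -1, "dx": 0.062, "dy": 0, "dz": 0, "roll": 0}

```text
time: 13.62
tool_pos: [1.0365, -0.353, 0.9035]
tcp_rot: [2.27, -0.365, 1.696]
wrist_force: [0.0, 0.1, 0.0]
width: 0.997
grip_force: 0.0
```

Call:
step_arm:
  commands:
    - {"fingers": -1, "dx": 0.062, "dy": 0, "dz": 0, "roll": 0}

```text
time: 13.75
tool_pos: [1.0243, -0.346, 0.932]
tcp_rot: [2.237, -0.357, 1.733]
wrist_force: [-0.3, 0.5, 0.8]
width: 0.999
grip_force: 0.0
```

Call:
step_arm:
  commands:
    - {"fingers": -1, "dx": 0.062, "dy": 0, "dz": 0, "roll": 0}

```text
time: 13.88
tool_pos: [1.0109, -0.3386, 0.9605]
tcp_rot: [2.205, -0.349, 1.77]
wrist_force: [0.5, -0.5, -0.1]
width: 1.002
grip_force: 0.0
```

Call:
step_arm:
  commands:
    - {"fingers": -1, "dx": 0.062, "dy": 0, "dz": 0, "roll": 0}

```text
time: 14.0
tool_pos: [0.9964, -0.3307, 0.989]
tcp_rot: [2.172, -0.342, 1.805]
wrist_force: [-0.2, 0.4, -0.3]
width: 0.999
grip_force: 0.0
```

Call:
step_arm:
  commands:
    - {"fingers": -1, "dx": 0.062, "dy": 0, "dz": 0, "roll": 0}

```text
time: 14.12
tool_pos: [0.9808, -0.3224, 1.0172]
tcp_rot: [2.138, -0.334, 1.839]
wrist_force: [-0.0, 0.6, 0.3]
width: 0.999
grip_force: 0.0
```

```bash
python3 st.py
```

```text
14.125 [-0.   0.6  0.3]
[-0.32  0.54  0.31 -0.09  0.86  1.56] [ 0.996 -0.328  1.022] elev -7.8 az -22.1 y.z 0.074
```

Call:
step_arm:
  commands:
    - {"fingers": -1, "dx": 0.062, "dy": 0, "dz": 0, "roll": 0}

```text
time: 14.25
tool_pos: [0.9641, -0.3136, 1.0452]
tcp_rot: [2.105, -0.326, 1.873]
wrist_force: [-0.4, 0.8, 0.1]
width: 1.001
grip_force: 0.0
```

Call:
step_arm:
  commands:
    - {"fingers": -1, "dx": 0.062, "dy": 0, "dz": 0, "roll": 0}

```text
time: 14.38
tool_pos: [0.9463, -0.3044, 1.0729]
tcp_rot: [2.072, -0.318, 1.906]
wrist_force: [0.2, -0.4, -0.3]
width: 1.001
grip_force: 0.0
```

Call:
step_arm:
  commands:
    - {"fingers": -1, "dx": 0.062, "dy": 0, "dz": 0, "roll": 0}

```text
time: 14.5
tool_pos: [0.9275, -0.2949, 1.1002]
tcp_rot: [2.038, -0.311, 1.937]
wrist_force: [0.7, 0.7, -0.1]
width: 0.999
grip_force: 0.0
```

```bash
python3 st.py; cat > path.py <<'E'
from sim import *;from workcell import read_state
from scipy.spatial.transform import Rotation as R
q=read_state()["q"];p,M=fk(q);Mt=M@R.from_euler('z',4.2,degrees=True).as_matrix()
show(q)
wps=[(.75,-.55,.8),(.6,-.75,.55),(.6,-.6,.45),(.65,-.3,.42),(.655,-.164,.42),(.655,-.164,.33),(.655,-.164,.195),(.655,-.164,.33),(.635,.09,.33),(.635,.09,.2)]
for w in wps:
    w=np.array(w);n=int(np.ceil(np.linalg.norm(w-p)/.06));p0=p;mx=0;bad=0
    for i in range(1,n+1):
        q2,f=ik(p0+(w-p0)*i/n,Mt,q);mx=max(mx,(np.abs(q2-q)/np.array([2.57,2.57,3.14,3.14,3.14,3.14])/.0875).max());bad=max(bad,f);q=q2
    p=w;print(w,n,"maxspeedratio",mx.round(2),"res",round(bad,4));show(q)
E
python3 path.py
```

```text
14.5 [ 0.7  0.7 -0.1]
[-0.31  0.46  0.31 -0.09  0.83  1.56] [ 0.944 -0.301  1.106] elev -2.1 az -21.6 y.z 0.075
[-0.31  0.46  0.31 -0.09  0.83  1.56] [ 0.944 -0.301  1.106] elev -2.1 az -21.6 y.z 0.075
[ 0.75 -0.55  0.8 ] 8 maxspeedratio 1.12 res 0.0
[-0.83  0.04  1.45  1.33  0.46  0.25] [ 0.75 -0.55  0.8 ] elev -2.1 az -21.6 y.z 0.001
[ 0.6  -0.75  0.55] 6 maxspeedratio 0.65 res 0.0
[-1.2   0.28  1.64  1.83  0.86 -0.43] [ 0.6  -0.75  0.55] elev -2.1 az -21.6 y.z 0.001
[ 0.6  -0.6   0.45] 4 maxspeedratio 0.38 res 0.0
[-1.1   0.12  2.02  2.09  0.86 -0.75] [ 0.6  -0.6   0.45] elev -2.1 az -21.6 y.z 0.001
[ 0.65 -0.3   0.42] 6 maxspeedratio 0.73 res 0.0
[-0.56 -0.2   2.4   2.83  0.61 -1.32] [ 0.65 -0.3   0.42] elev -2.1 az -21.6 y.z 0.001
[ 0.655 -0.164  0.42 ] 3 maxspeedratio 0.89 res 0.0
[-0.18 -0.29  2.46  3.5   0.6  -1.87] [ 0.655 -0.164  0.42 ] elev -2.1 az -21.6 y.z 0.001
[ 0.655 -0.164  0.33 ] 2 maxspeedratio 0.5 res 0.0
[-0.18 -0.08  2.52  3.41  0.85 -1.74] [ 0.655 -0.164  0.33 ] elev -2.1 az -21.6 y.z 0.001
[ 0.655 -0.164  0.195] 3 maxspeedratio 0.67 res 0.0
[-0.18  0.34  2.52  3.35  1.26 -1.63] [ 0.655 -0.164  0.195] elev -2.1 az -21.6 y.z 0.001
[ 0.655 -0.164  0.33 ] 3 maxspeedratio 0.67 res 0.0
[-0.18 -0.08  2.52  3.41  0.85 -1.74] [ 0.655 -0.164  0.33 ] elev -2.1 az -21.6 y.z 0.001
[0.635 0.09  0.33 ] 5 maxspeedratio 0.73 res 0.0
[ 0.57  0.02  2.42  4.23  1.15 -2.18] [0.635 0.09  0.33 ] elev -2.1 az -21.6 y.z 0.001
[0.635 0.09  0.2  ] 3 maxspeedratio 0.55 res 0.0
[ 0.57  0.37  2.43  4.12  1.34 -1.86] [0.635 0.09  0.2  ] elev -2.1 az -21.6 y.z 0.001
```

```bash
python3 to.py .75 -.55 .8
```

```text
[ 0.9275 -0.2949  1.1002] zaxis [ 0.929 -0.368 -0.036] x az 42.4
[ 0.75 -0.55  0.8 ] [-0.3243  0.2791 -0.06  ]
```

Call:
step_arm:
  commands:
    - {"fingers": -1, "dx": -0.04, "dy": 0.035, "dz": -0.008, "roll": 1}
    - {"fingers": -1, "dx": -0.08, "dy": 0.07, "dz": -0.015, "roll": 2}
    - {"fingers": -1, "dx": -0.12, "dy": 0.105, "dz": -0.022, "roll": 3}
    - {"fingers": -1, "dx": -0.16, "dy": 0.14, "dz": -0.03, "roll": 4}
    - {"fingers": -1, "dx": -0.2, "dy": 0.175, "dz": -0.038, "roll": 4.2}
    - {"fingers": -1, "dx": -0.24, "dy": 0.21, "dz": -0.045, "roll": 4.2}
    - {"fingers": -1, "dx": -0.28, "dy": 0.245, "dz": -0.052, "roll": 4.2}
    - {"fingers": -1, "dx": -0.324, "dy": 0.279, "dz": -0.06, "roll": 4.2}

```text
time: 15.5
tool_pos: [0.7492, -0.5507, 0.799]
tcp_rot: [2.053, -0.391, 1.978]
wrist_force: [1.6, -0.1, -0.7]
width: 1.004
grip_force: 0.0
```

```bash
python3 st.py; python3 to.py .6 -.75 .55 .6 -.6 .45
```

```text
15.5 [ 1.6 -0.1 -0.7]
[-0.82  0.07  1.41  1.3   0.46  0.28] [ 0.761 -0.558  0.806] elev -2.1 az -21.7 y.z 0.002
[ 0.7492 -0.5507  0.799 ] zaxis [ 0.929 -0.369 -0.037] x az -17.9
[ 0.6  -0.75  0.55] [-0.2518  0.2397 -0.0558]
[ 0.6  -0.6   0.45] [-0.3534  0.1001 -0.1075]
```

Call:
step_arm:
  commands:
    - {"fingers": -1, "dx": -0.042, "dy": 0.04, "dz": -0.01, "roll": 0}
    - {"fingers": -1, "dx": -0.084, "dy": 0.08, "dz": -0.02, "roll": 0}
    - {"fingers": -1, "dx": -0.126, "dy": 0.12, "dz": -0.03, "roll": 0}
    - {"fingers": -1, "dx": -0.168, "dy": 0.16, "dz": -0.04, "roll": 0}
    - {"fingers": -1, "dx": -0.21, "dy": 0.19, "dz": -0.05, "roll": 0}
    - {"fingers": -1, "dx": -0.25, "dy": 0.19, "dz": -0.065, "roll": 0}
    - {"fingers": -1, "dx": -0.3, "dy": 0.15, "dz": -0.085, "roll": 0}
    - {"fingers": -1, "dx": -0.353, "dy": 0.1, "dz": -0.107, "roll": 0}

```text
time: 16.5
tool_pos: [0.6013, -0.6122, 0.461]
tcp_rot: [2.056, -0.393, 1.975]
wrist_force: [-0.4, 0.0, 0.1]
width: 1.0
grip_force: 0.0
```

```bash
python3 st.py; python3 to.py .65 -.3 .42 .653 -.165 .42
```

```text
16.5 [-0.4  0.   0.1]
[-1.09  0.13  1.96  2.06  0.83 -0.7 ] [ 0.611 -0.616  0.472] elev -2.3 az -21.8 y.z 0.002
[ 0.6013 -0.6122  0.461 ] zaxis [ 0.928 -0.371 -0.04 ] x az -18.7
[ 0.65 -0.3   0.42] [-0.0431 -0.3081 -0.0689]
[ 0.653 -0.165  0.42 ] [-0.0447 -0.4345 -0.1162]
```

Call:
step_arm:
  commands:
    - {"fingers": -1, "dx": -0.007, "dy": -0.051, "dz": -0.012, "roll": 0}
    - {"fingers": -1, "dx": -0.014, "dy": -0.102, "dz": -0.023, "roll": 0}
    - {"fingers": -1, "dx": -0.021, "dy": -0.154, "dz": -0.035, "roll": 0}
    - {"fingers": -1, "dx": -0.028, "dy": -0.205, "dz": -0.046, "roll": 0}
    - {"fingers": -1, "dx": -0.035, "dy": -0.256, "dz": -0.057, "roll": 0}
    - {"fingers": -1, "dx": -0.043, "dy": -0.308, "dz": -0.069, "roll": 0}
    - {"fingers": -1, "dx": -0.044, "dy": -0.34, "dz": -0.081, "roll": 0}
    - {"fingers": -1, "dx": -0.045, "dy": -0.37, "dz": -0.092, "roll": 0}

```text
time: 17.5
tool_pos: [0.6515, -0.232, 0.421]
tcp_rot: [2.057, -0.39, 1.978]
wrist_force: [0.6, -0.1, 0.5]
width: 1.0
grip_force: 0.0
```

```bash
python3 st.py; python3 to.py .653 -.165 .42 .653 -.165 .33 .653 -.165 .2
```

```text
17.5 [ 0.6 -0.1  0.5]
[-0.38 -0.25  2.41  3.14  0.54 -1.57] [ 0.664 -0.237  0.433] elev -2.2 az -21.6 y.z 0.001
[ 0.6515 -0.232   0.421 ] zaxis [ 0.929 -0.367 -0.039] x az -19.4
[ 0.653 -0.165  0.42 ] [-0.0018 -0.0629 -0.0232]
[ 0.653 -0.165  0.33 ] [-0.0918 -0.063  -0.0197]
[ 0.653 -0.165  0.2  ] [-0.2217 -0.0632 -0.0146]
```

Call:
step_arm:
  commands:
    - {"fingers": -1, "dx": -0.001, "dy": -0.022, "dz": -0.008, "roll": 0}
    - {"fingers": -1, "dx": -0.002, "dy": -0.044, "dz": -0.016, "roll": 0}
    - {"fingers": -1, "dx": -0.004, "dy": -0.063, "dz": -0.023, "roll": 0}
    - {"fingers": -1, "dx": -0.03, "dy": -0.063, "dz": -0.022, "roll": 0}
    - {"fingers": -1, "dx": -0.06, "dy": -0.063, "dz": -0.021, "roll": 0}
    - {"fingers": -1, "dx": -0.1, "dy": -0.063, "dz": -0.02, "roll": 0}
    - {"fingers": -1, "dx": -0.1, "dy": -0.063, "dz": -0.02, "roll": 0}

```text
time: 18.38
tool_pos: [0.6515, -0.1662, 0.316]
tcp_rot: [2.066, -0.391, 1.968]
wrist_force: [-0.2, 0.3, -0.2]
width: 1.002
grip_force: 0.0
```

```bash
python3 st.py; python3 to.py .653 -.165 .2; python3 - <<'E'
from workcell import *
import cv2,numpy as np
p,d=read_camera("wrist");c=calibration("wrist");np.savez("pics/w2.npz",p=p,d=d,**c)
q,e=read_camera("scene")
cv2.imwrite("pics/w2.png",np.hstack([cv2.resize(p,(400,300)),cv2.resize(q[100:310,120:400],(400,300))]))
E
```

```text
18.375 [-0.2  0.3 -0.2]
[-0.19 -0.08  2.51  3.4   0.83 -1.74] [ 0.662 -0.17   0.33 ] elev -2.7 az -21.6 y.z 0.003
[ 0.6515 -0.1662  0.316 ] zaxis [ 0.929 -0.368 -0.048] x az -18.2
[ 0.653 -0.165  0.2  ] [-0.1158 -0.002   0.0065]
```

View pics/w2.png

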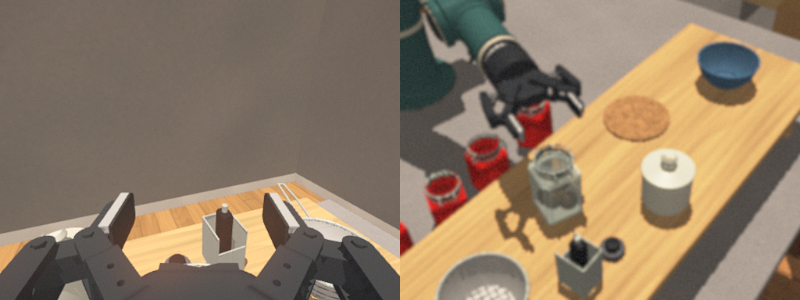

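The wrist view shows the fingers open and level, clear of everything. The scene view shows them above the jar (crop (555,180)), straddling its sides. Descending.

Call:
step_arm:
  commands:
    - {"fingers": -1, "dx": -0.02, "dy": -0.001, "dz": 0.005, "roll": 0}
    - {"fingers": -1, "dx": -0.04, "dy": -0.002, "dz": 0.006, "roll": 0}
    - {"fingers": -1, "dx": -0.06, "dy": -0.002, "dz": 0.006, "roll": 0}
    - {"fingers": -1, "dx": -0.08, "dy": -0.002, "dz": 0.006, "roll": 0}
    - {"fingers": -1, "dx": -0.08, "dy": -0.002, "dz": 0.006, "roll": 0}

```text
time: 19.1
tool_pos: [0.6569, -0.1662, 0.2424]
tcp_rot: [2.055, -0.392, 1.978]
wrist_force: [0.0, -1.1, 0.9]
width: 0.999
grip_force: 0.0
```

```bash
python3 st.py; python3 to.py .653 -.165 .195; python3 - <<'E'
from workcell import *
import cv2,numpy as np
p,d=read_camera("wrist");q,e=read_camera("scene")
cv2.imwrite("pics/w3.png",np.hstack([cv2.resize(p[200:,60:452],(400,190))[:,:] if 0 else cv2.resize(p,(400,300)),cv2.resize(q[150:270,150:310],(400,300),interpolation=cv2.INTER_CUBIC)]))
E
```

```text
19.1 [ 0.  -1.1  0.9]
[-0.19  0.15  2.51  3.36  1.06 -1.67] [ 0.666 -0.17   0.259] elev -2.2 az -21.6 y.z 0.001
[ 0.6569 -0.1662  0.2424] zaxis [ 0.929 -0.369 -0.038] x az -19.6
[ 0.653 -0.165  0.195] [-0.0475  0.0002 -0.0023]
```

View pics/w3.png

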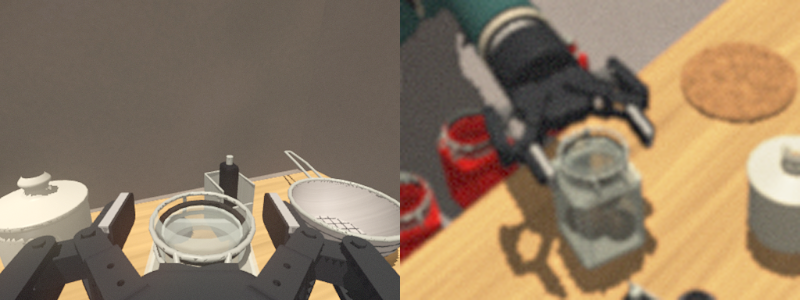

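The fingers straddle the lid evenly (wrist view: lid 148–260, pads 134/263). Continuing down, then gripping.

Call:
step_arm:
  commands:
    - {"fingers": -1, "dx": -0.016, "dy": 0.001, "dz": -0.001, "roll": 0}
    - {"fingers": -1, "dx": -0.032, "dy": 0.001, "dz": -0.002, "roll": 0}
    - {"fingers": -1, "dx": -0.046, "dy": 0.001, "dz": -0.002, "roll": 0}
    - {"fingers": -1, "dx": -0.046, "dy": 0.001, "dz": -0.002, "roll": 0}

```text
time: 19.7
tool_pos: [0.6529, -0.1657, 0.1964]
tcp_rot: [2.055, -0.391, 1.979]
wrist_force: [0.3, 0.2, 0.1]
width: 1.002
grip_force: 0.0
```

Call:
step_arm:
  commands:
    - {"fingers": 0.2, "dx": 0, "dy": 0, "dz": 0, "roll": 0}
    - {"fingers": 0.4, "dx": 0, "dy": 0, "dz": 0, "roll": 0}
    - {"fingers": 1, "dx": 0, "dy": 0, "dz": 0, "roll": 0}
    - {"fingers": 1, "dx": 0, "dy": 0, "dz": 0, "roll": 0}
    - {"fingers": 1, "dx": 0, "dy": 0, "dz": 0, "roll": 0}
    - {"fingers": 1, "dx": 0, "dy": 0, "dz": 0, "roll": 0}
  squeeze: 60

```text
time: 20.45
tool_pos: [0.653, -0.1659, 0.1977]
tcp_rot: [2.051, -0.392, 1.982]
wrist_force: [-1.6, -0.4, 6.7]
width: 0.765
grip_force: 68.9
```

```bash
python3 st.py; python3 to.py .66 -.168 .33
```

```text
20.45 [-1.6 -0.4  6.7]
[-0.19  0.28  2.52  3.34  1.2  -1.64] [ 0.662 -0.169  0.215] elev -2.0 az -21.7 y.z 0.001
[ 0.653  -0.1659  0.1977] zaxis [ 0.929 -0.369 -0.034] x az -20.5
[ 0.66  -0.168  0.33 ] [ 0.1325 -0.0006  0.0028]
```

Call:
step_arm:
  commands:
    - {"fingers": 1, "dx": 0.008, "dy": 0, "dz": 0, "roll": 0}
    - {"fingers": 1, "dx": 0.024, "dy": 0, "dz": 0.001, "roll": 0}
    - {"fingers": 1, "dx": 0.046, "dy": 0, "dz": 0.002, "roll": 0}
    - {"fingers": 1, "dx": 0.07, "dy": 0, "dz": 0.003, "roll": 0}
    - {"fingers": 1, "dx": 0.095, "dy": 0, "dz": 0.003, "roll": 0}
    - {"fingers": 1, "dx": 0.12, "dy": 0, "dz": 0.003, "roll": 0}
    - {"fingers": 1, "dx": 0.14, "dy": 0, "dz": 0.003, "roll": 0}
    - {"fingers": 1, "dx": 0.14, "dy": 0, "dz": 0.003, "roll": 0}

```text
time: 21.45
tool_pos: [0.6597, -0.1681, 0.335]
tcp_rot: [2.058, -0.391, 1.977]
wrist_force: [0.6, 1.2, -4.1]
width: 0.765
grip_force: 68.9
```

```bash
python3 st.py
```

```text
21.45 [ 0.6  1.2 -4.1]
[-0.19 -0.1   2.48  3.4   0.79 -1.75] [ 0.671 -0.172  0.349] elev -2.3 az -21.6 y.z 0.001
```

Call:
step_arm:
  commands:
    - {"fingers": 1, "dx": 0, "dy": 0, "dz": 0, "roll": 4}
    - {"fingers": 1, "dx": 0, "dy": 0, "dz": 0, "roll": 11}
    - {"fingers": 1, "dx": 0, "dy": 0, "dz": 0, "roll": 19}
    - {"fingers": 1, "dx": 0, "dy": 0, "dz": 0, "roll": 27}
    - {"fingers": 1, "dx": 0, "dy": 0, "dz": 0, "roll": 35}
    - {"fingers": 1, "dx": 0, "dy": 0, "dz": 0, "roll": 43}
    - {"fingers": 1, "dx": 0, "dy": 0, "dz": 0, "roll": 51}
    - {"fingers": 1, "dx": 0, "dy": 0, "dz": 0, "roll": 60}

```text
time: 22.45
tool_pos: [0.6589, -0.168, 0.3299]
tcp_rot: [-1.507, 1.304, -1.795]
wrist_force: [-0.7, -0.9, -6.8]
width: 0.769
grip_force: 68.8
```

Call:
step_arm:
  commands:
    - {"fingers": 1, "dx": 0, "dy": 0, "dz": 0, "roll": 8}
    - {"fingers": 1, "dx": 0, "dy": 0, "dz": 0, "roll": 16}
    - {"fingers": 1, "dx": 0, "dy": 0, "dz": 0, "roll": 24}
    - {"fingers": 1, "dx": 0, "dy": 0, "dz": 0, "roll": 32}
    - {"fingers": 1, "dx": 0, "dy": 0, "dz": 0, "roll": 40}
    - {"fingers": 1, "dx": 0, "dy": 0, "dz": 0, "roll": 48}
    - {"fingers": 1, "dx": 0, "dy": 0, "dz": 0, "roll": 56}
    - {"fingers": 1, "dx": 0, "dy": 0, "dz": 0, "roll": 64}

```text
time: 23.45
tool_pos: [0.6589, -0.168, 0.3299]
tcp_rot: [-0.507, 1.645, -1.027]
wrist_force: [0.5, -0.8, -6.2]
width: 0.766
grip_force: 68.8
```

Call:
step_arm:
  commands:
    - {"fingers": 1, "dx": 0, "dy": 0, "dz": 0, "roll": 9}
    - {"fingers": 1, "dx": 0, "dy": 0, "dz": 0, "roll": 18}
    - {"fingers": 1, "dx": 0, "dy": 0, "dz": 0, "roll": 27}
    - {"fingers": 1, "dx": 0, "dy": 0, "dz": 0, "roll": 36}
    - {"fingers": 1, "dx": 0, "dy": 0, "dz": 0, "roll": 44}
    - {"fingers": 1, "dx": 0, "dy": 0, "dz": 0, "roll": 51}
    - {"fingers": 1, "dx": 0, "dy": 0, "dz": 0, "roll": 56}
    - {"fingers": 1, "dx": 0, "dy": 0, "dz": 0, "roll": 56}

```text
time: 24.45
tool_pos: [0.6591, -0.1681, 0.3308]
tcp_rot: [0.302, 1.596, -0.293]
wrist_force: [-0.4, 0.1, -5.7]
width: 0.77
grip_force: 68.9
```

```bash
python3 st.py;python3 - <<'E'
from workcell import *
import cv2,numpy as np
q,e=read_camera("scene")
cv2.imwrite("pics/s4.png",cv2.resize(q[100:290,120:340],None,fx=2.5,fy=2.5,interpolation=cv2.INTER_CUBIC))
E
```

```text
24.45 [-0.4  0.1 -5.7]
[-0.19 -0.09  2.48  3.4   0.79  1.39] [ 0.67  -0.172  0.344] elev -2.6 az -21.6 y.z -0.003
```

View pics/s4.png

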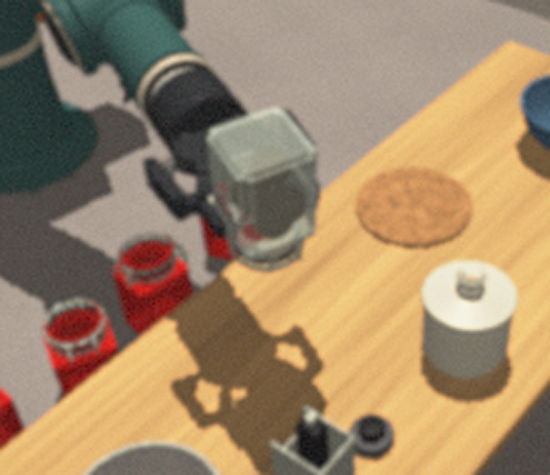

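The jar is held inverted, lid down at crop (265,260), with the limes in the lower part. I'll hold for 2 s and then roll back.

Call:
step_arm:
  commands:
    - {"fingers": 1, "dx": 0, "dy": 0, "dz": 0, "roll": 0}
    - {"fingers": 1, "dx": 0, "dy": 0, "dz": 0, "roll": 0}
    - {"fingers": 1, "dx": 0, "dy": 0, "dz": 0, "roll": 0}
    - {"fingers": 1, "dx": 0, "dy": 0, "dz": 0, "roll": 0}
    - {"fingers": 1, "dx": 0, "dy": 0, "dz": 0, "roll": 0}
    - {"fingers": 1, "dx": 0, "dy": 0, "dz": 0, "roll": 0}
    - {"fingers": 1, "dx": 0, "dy": 0, "dz": 0, "roll": 0}
    - {"fingers": 1, "dx": 0, "dy": 0, "dz": 0, "roll": 0}

```text
time: 25.5
tool_pos: [0.6602, -0.1685, 0.3352]
tcp_rot: [0.302, 1.589, -0.293]
wrist_force: [-0.3, -0.3, -5.1]
width: 0.766
grip_force: 68.9
```

Call:
step_arm:
  commands:
    - {"fingers": 1, "dx": 0, "dy": 0, "dz": 0, "roll": 0}
    - {"fingers": 1, "dx": 0, "dy": 0, "dz": 0, "roll": 0}
    - {"fingers": 1, "dx": 0, "dy": 0, "dz": 0, "roll": 0}
    - {"fingers": 1, "dx": 0, "dy": 0, "dz": 0, "roll": 0}
    - {"fingers": 1, "dx": 0, "dy": 0, "dz": 0, "roll": 0}
    - {"fingers": 1, "dx": 0, "dy": 0, "dz": 0, "roll": 0}
    - {"fingers": 1, "dx": 0, "dy": 0, "dz": 0, "roll": 0}
    - {"fingers": 1, "dx": 0, "dy": 0, "dz": 0, "roll": 0}

```text
time: 26.5
tool_pos: [0.6602, -0.1685, 0.3352]
tcp_rot: [0.302, 1.589, -0.293]
wrist_force: [0.6, -0.7, -5.0]
width: 0.763
grip_force: 68.8
```

Call:
step_arm:
  commands:
    - {"fingers": 1, "dx": 0, "dy": 0, "dz": 0, "roll": -4}
    - {"fingers": 1, "dx": 0, "dy": 0, "dz": 0, "roll": -11}
    - {"fingers": 1, "dx": 0, "dy": 0, "dz": 0, "roll": -19}
    - {"fingers": 1, "dx": 0, "dy": 0, "dz": 0, "roll": -27}
    - {"fingers": 1, "dx": 0, "dy": 0, "dz": 0, "roll": -35}
    - {"fingers": 1, "dx": 0, "dy": 0, "dz": 0, "roll": -43}
    - {"fingers": 1, "dx": 0, "dy": 0, "dz": 0, "roll": -51}
    - {"fingers": 1, "dx": 0, "dy": 0, "dz": 0, "roll": -60}

```text
time: 27.5
tool_pos: [0.6602, -0.1685, 0.3352]
tcp_rot: [-0.572, 1.628, -1.089]
wrist_force: [0.1, -0.4, -4.9]
width: 0.761
grip_force: 68.8
```

Call:
step_arm:
  commands:
    - {"fingers": 1, "dx": 0, "dy": 0, "dz": 0, "roll": -8}
    - {"fingers": 1, "dx": 0, "dy": 0, "dz": 0, "roll": -16}
    - {"fingers": 1, "dx": 0, "dy": 0, "dz": 0, "roll": -24}
    - {"fingers": 1, "dx": 0, "dy": 0, "dz": 0, "roll": -32}
    - {"fingers": 1, "dx": 0, "dy": 0, "dz": 0, "roll": -40}
    - {"fingers": 1, "dx": 0, "dy": 0, "dz": 0, "roll": -48}
    - {"fingers": 1, "dx": 0, "dy": 0, "dz": 0, "roll": -56}
    - {"fingers": 1, "dx": 0, "dy": 0, "dz": 0, "roll": -64}

```text
time: 28.5
tool_pos: [0.6602, -0.1685, 0.3352]
tcp_rot: [-1.571, 1.256, -1.85]
wrist_force: [0.5, 0.2, -5.1]
width: 0.764
grip_force: 68.9
```

Call:
step_arm:
  commands:
    - {"fingers": 1, "dx": 0, "dy": 0, "dz": 0, "roll": -9}
    - {"fingers": 1, "dx": 0, "dy": 0, "dz": 0, "roll": -18}
    - {"fingers": 1, "dx": 0, "dy": 0, "dz": 0, "roll": -27}
    - {"fingers": 1, "dx": 0, "dy": 0, "dz": 0, "roll": -36}
    - {"fingers": 1, "dx": 0, "dy": 0, "dz": 0, "roll": -44}
    - {"fingers": 1, "dx": 0, "dy": 0, "dz": 0, "roll": -51}
    - {"fingers": 1, "dx": 0, "dy": 0, "dz": 0, "roll": -56}
    - {"fingers": 1, "dx": 0, "dy": 0, "dz": 0, "roll": -56}

```text
time: 29.5
tool_pos: [0.6602, -0.1685, 0.3352]
tcp_rot: [2.057, -0.393, 1.978]
wrist_force: [-0.1, -0.4, -5.3]
width: 0.766
grip_force: 68.8
```

```bash
python3 st.py; python3 to.py .632 .0885 .335 .632 .0885 .25 .632 .0885 .203
```

```text
29.5 [-0.1 -0.4 -5.3]
[-0.19 -0.1   2.48  3.4   0.79 -1.75] [ 0.671 -0.172  0.349] elev -2.2 az -21.6 y.z 0.0
[ 0.6602 -0.1685  0.3352] zaxis [ 0.929 -0.368 -0.039] x az -21.1
[0.632  0.0885 0.335 ] [-0.0048 -0.2285 -0.1209]
[0.632  0.0885 0.25  ] [-0.0897 -0.2286 -0.1176]
[0.632  0.0885 0.203 ] [-0.1367 -0.2286 -0.1158]
```

Call:
step_arm:
  commands:
    - {"fingers": 1, "dx": 0, "dy": -0.012, "dz": -0.006, "roll": 0}
    - {"fingers": 1, "dx": 0, "dy": -0.04, "dz": -0.021, "roll": 0}
    - {"fingers": 1, "dx": 0, "dy": -0.075, "dz": -0.04, "roll": 0}
    - {"fingers": 1, "dx": -0.002, "dy": -0.11, "dz": -0.058, "roll": 0}
    - {"fingers": 1, "dx": -0.003, "dy": -0.145, "dz": -0.077, "roll": 0}
    - {"fingers": 1, "dx": -0.004, "dy": -0.18, "dz": -0.095, "roll": 0}
    - {"fingers": 1, "dx": -0.005, "dy": -0.21, "dz": -0.111, "roll": 0}
    - {"fingers": 1, "dx": -0.005, "dy": -0.2285, "dz": -0.121, "roll": 0}

```text
time: 30.5
tool_pos: [0.6318, 0.0903, 0.335]
tcp_rot: [2.057, -0.395, 1.98]
wrist_force: [0.3, -0.3, -4.9]
width: 0.761
grip_force: 69.0
```

Call:
step_arm:
  commands:
    - {"fingers": 1, "dx": -0.01, "dy": 0, "dz": 0, "roll": 0}
    - {"fingers": 1, "dx": -0.025, "dy": 0, "dz": 0.001, "roll": 0}
    - {"fingers": 1, "dx": -0.045, "dy": 0, "dz": 0.002, "roll": 0}
    - {"fingers": 1, "dx": -0.065, "dy": 0, "dz": 0.003, "roll": 0}
    - {"fingers": 1, "dx": -0.085, "dy": 0, "dz": 0.003, "roll": 0}
    - {"fingers": 1, "dx": -0.1, "dy": 0, "dz": 0.004, "roll": 0}
    - {"fingers": 1, "dx": -0.11, "dy": 0, "dz": 0.004, "roll": 0}
    - {"fingers": 1, "dx": -0.11, "dy": 0, "dz": 0.004, "roll": 0}

```text
time: 31.5
tool_pos: [0.6314, 0.0876, 0.2233]
tcp_rot: [2.057, -0.392, 1.975]
wrist_force: [0.1, -0.9, -4.8]
width: 0.765
grip_force: 69.0
```

```bash
python3 st.py; python3 to.py .6314 .0885 .203
```

```text
31.5 [ 0.1 -0.9 -4.8]
[ 0.54  0.26  2.43  4.13  1.27 -1.95] [0.64  0.084 0.24 ] elev -2.3 az -21.7 y.z 0.002
[0.6314 0.0876 0.2233] zaxis [ 0.928 -0.37  -0.04 ] x az -18.3
[0.6314 0.0885 0.203 ] [-0.0203 -0.0009  0.0005]
```

Call:
step_arm:
  commands:
    - {"fingers": 1, "dx": -0.006, "dy": -0.001, "dz": 0, "roll": 0}
    - {"fingers": 1, "dx": -0.012, "dy": -0.001, "dz": 0, "roll": 0}
    - {"fingers": 1, "dx": -0.016, "dy": -0.001, "dz": 0, "roll": 0}
    - {"fingers": 1, "dx": -0.018, "dy": -0.001, "dz": 0, "roll": 0}
    - {"fingers": 1, "dx": -0.019, "dy": -0.001, "dz": 0, "roll": 0}
    - {"fingers": 1, "dx": -0.02, "dy": -0.001, "dz": 0, "roll": 0}
    - {"fingers": 1, "dx": -0.02, "dy": -0.001, "dz": 0, "roll": 0}

```text
time: 32.38
tool_pos: [0.6312, 0.0897, 0.2046]
tcp_rot: [2.056, -0.391, 1.978]
wrist_force: [-0.3, -0.3, -5.3]
width: 0.77
grip_force: 69.0
```

Call:
step_arm:
  commands:
    - {"fingers": 1, "dx": -0.001, "dy": 0, "dz": 0, "roll": 0}
    - {"fingers": 1, "dx": -0.002, "dy": 0, "dz": 0, "roll": 0}
    - {"fingers": 1, "dx": -0.002, "dy": 0, "dz": 0, "roll": 0}

```text
time: 32.75
tool_pos: [0.6312, 0.0897, 0.2027]
tcp_rot: [2.056, -0.392, 1.978]
wrist_force: [-0.5, -0.0, -5.3]
width: 0.766
grip_force: 69.0
```

Call:
step_arm:
  commands:
    - {"fingers": 1, "dx": -0.001, "dy": 0, "dz": 0, "roll": 0}
    - {"fingers": 1, "dx": -0.001, "dy": 0, "dz": 0, "roll": 0}

```text
time: 33.0
tool_pos: [0.6312, 0.0897, 0.2027]
tcp_rot: [2.054, -0.392, 1.98]
wrist_force: [-3.2, -0.7, 0.0]
width: 0.767
grip_force: 69.4
```

Call:
step_arm:
  commands:
    - {"fingers": 0.4, "dx": 0, "dy": 0, "dz": 0, "roll": 0}
    - {"fingers": -0.5, "dx": 0, "dy": 0, "dz": 0, "roll": 0}
    - {"fingers": -1, "dx": 0, "dy": 0, "dz": 0, "roll": 0}
    - {"fingers": -1, "dx": 0, "dy": 0, "dz": 0, "roll": 0}
    - {"fingers": -1, "dx": 0, "dy": 0, "dz": 0, "roll": 0}
    - {"fingers": -1, "dx": 0, "dy": 0, "dz": 0, "roll": 0}

```text
time: 33.75
tool_pos: [0.6312, 0.0898, 0.2015]
tcp_rot: [2.057, -0.391, 1.978]
wrist_force: [-0.3, 0.6, 0.1]
width: 1.001
grip_force: 0.0
```

```bash
python3 st.py; python3 to.py .6312 .0897 .33; python3 - <<'E'
from workcell import *
import cv2,numpy as np
q,e=read_camera("scene");p,_=read_camera("wrist")
cv2.imwrite("pics/s5.png",np.hstack([cv2.resize(p,(400,300)),cv2.resize(q[90:240,200:400],(400,300),interpolation=cv2.INTER_CUBIC)]))
E
```

```text
33.75 [-0.3  0.6  0.1]
[ 0.55  0.32  2.43  4.12  1.3  -1.9 ] [0.639 0.086 0.219] elev -2.2 az -21.6 y.z 0.001
[0.6312 0.0898 0.2015] zaxis [ 0.929 -0.368 -0.039] x az -19.6
[0.6312 0.0897 0.33  ] [ 0.1284  0.0002 -0.0049]
```

View pics/s5.png

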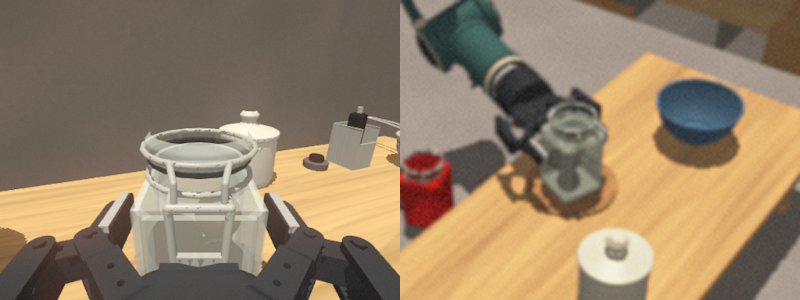

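The jar stands on the mat, lever down the front (wrist view at about (200,210)), and the fingers are clear on both sides. Lifting straight up.

Call:
step_arm:
  commands:
    - {"fingers": -1, "dx": 0.015, "dy": 0, "dz": 0, "roll": 0}
    - {"fingers": -1, "dx": 0.035, "dy": 0, "dz": -0.001, "roll": 0}
    - {"fingers": -1, "dx": 0.06, "dy": 0, "dz": -0.002, "roll": 0}
    - {"fingers": -1, "dx": 0.085, "dy": 0, "dz": -0.003, "roll": 0}
    - {"fingers": -1, "dx": 0.11, "dy": 0, "dz": -0.004, "roll": 0}
    - {"fingers": -1, "dx": 0.13, "dy": 0, "dz": -0.005, "roll": 0}
    - {"fingers": -1, "dx": 0.15, "dy": 0, "dz": -0.005, "roll": 0}
    - {"fingers": -1, "dx": 0.15, "dy": 0, "dz": -0.005, "roll": 0}

```text
time: 34.85
tool_pos: [0.6322, 0.0898, 0.3539]
tcp_rot: [2.054, -0.394, 1.982]
wrist_force: [-0.2, 0.5, -0.0]
width: 1.0
grip_force: 0.0
```

```bash
python3 st.py; python3 - <<'E'
from workcell import *
import cv2,numpy as np
from h import *
q,e=read_camera("scene");p,d=read_camera("top");np.savez("pics/top2.npz",p=p,d=d,**calibration("top"))
W=cloud(load("top2"))
cv2.imwrite("pics/s6.png",np.hstack([cv2.resize(p[100:250,170:330],(400,375)),cv2.resize(q[90:240,200:360],(400,375),interpolation=cv2.INTER_CUBIC)]))
E
```

```text
34.85 [-0.2  0.5 -0. ]
[ 0.55 -0.05  2.4   4.25  1.1  -2.27] [0.643 0.087 0.367] elev -2.1 az -21.6 y.z -0.002
```

View pics/s6.png

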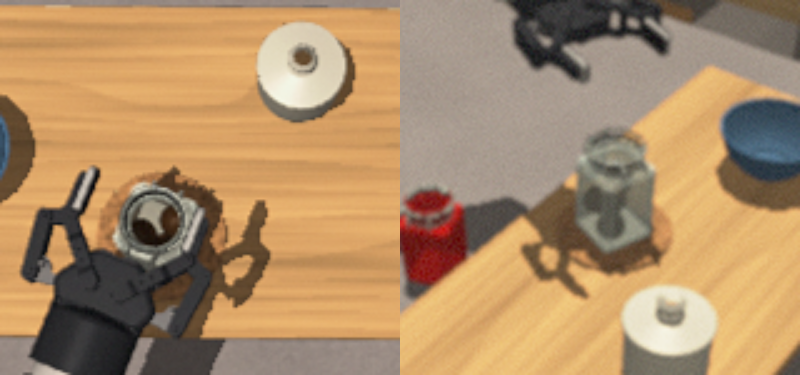

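The jar stands upright and centred on the mat (top crop (155,230)). The gripper is well above it and touching nothing, and the crock and bowl are where they were. Handing in.

```bash
python3 -c "
from workcell import *
print(finish_job())"
```

```text
the job is handed in; nothing more can be done
None
```

The job is handed in (the hand-in call returned no verdict): I shut the lever, held the jar upside down for about two seconds, and set it upright on the middle of the cork mat with the lever still shut; the last pictures showed the gripper clear, and the bowl and crock where they had been.

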